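# Gauge a spice jar in the bench calliper

### The arm

A 6-joint arm with a two-finger parallel gripper is mounted at the origin on a cart in front of the work surface, level with it; the furniture and walls round the work are solid. World frame = base frame: x ahead of the robot, y to its left, z up, the work surface at z = 0. Lengths are in m, angles in rad, forces in N, time in s.
With the tool pointing down it reaches from about 0.325 to 0.875 m from the base axis. Payload 4.4 kg.
Tool frame: the origin (TCP) lies on the centre line of the jaws, within the pads' length; the fingertips stand 11 mm ahead of it and the grasp point (between the pads) lies 8 mm behind it (manip.tcp_to_tips is the z of the fingertips in the tool frame, in m); z points along the fingers, y is the direction in which the jaws open and shut (so a half turn about z gives the same grasp; the last joint's range is limited). The gripper opens to 85 mm and grips with 20 to 120 N. Pads are 22 mm wide; open, the fingers measure 114 mm over their backs; the gripper's body (76 mm by 85 mm) begins 54 mm behind the grasp point. The pads swing forward as they close: fully open they stand 13 mm farther back than shut.
Start: joints at [0.955, 0.207, 1.542, -0, 1.393, -0.15], TCP at [0.258, 0.514, 0.207] pointing down, gripper open.
Joint ranges: [-2.73, 2.73], [-0.86, 2.22], [0.23, 2.46], [-1.11, 4.25], [0.08, 2.63], [-2.82, 2.82]. Speed limits (rad/s): [2.79, 2.79, 3.14, 3.14, 3.14, 3.14].

### API

Orientations are given as a rotation vector (axis times angle).
In Python, from bench import readout, imaging, workorder, finder, manip gives the robot as it stands. The module is installed in compiled form; this text tells all that it offers.
- The arm moves only by the tool drive_tool, never from a script. Its argument "commands" is text: rows parted by semicolons, each of 6 numbers parted by spaces: the shift along the tool's x, y, z in m, then the turn, a rotation vector about the tool's x, y, z in rad. In form: dx dy dz wx wy wz; .... A call has 1 to 8 rows; each row shifts and turns the commanded pose from where the row before left it, along the tool's axes as they then stand; what a row does not reach is not made up. A row lasts 1/10 s, in which the tool goes at most 50 mm and 8.59 degrees, less where a joint would pass 70% of its speed; a pose out of reach is approached as far as the arm can. A call with a gripper value outside its range is refused whole. "grip" is the closure in counts, from 0 (fully open) to 255 (shut), set as the call begins (left out, the last holds). The fingers move at their own pace and stop on an object; the grip force is fixed at half the most. Time passes only in rows, so rows that do not move let the fingers close. It gives the time, the measured TCP pose, the force and the opening at its end, in the units of the state.
- readout.get_state(): the state, without advancing time (a new reading comes with each control period).
- imaging.camera(name): name is "side" or "top" or "wrist"; returns a dict with "img" (384x512x3 uint8, red, green, blue), "fx", "fy", "cx", "cy" (pixels), "rvec" (rotation vector, rad) and "tvec" (3), from world to camera coordinates, as OpenCV has them. Camera axes: x right, y down, z forward; pixel columns grow to the right and rows downward; lengths in m; the calibration is good to about 2 mm. A picture is of the moment at which its call begins. There is no depth.
- workorder.sign_off(): hands the job in, once; it reports no verdict.
Trained networks look in a picture, given as the dict that the camera call returned (one of the last four; its "shot" number tells which), for a name from the list of things; names that differ only in an ending like _2 or _b are one class to them, and where a whole thing is asked for, a point or a joint stands for the part that bears it (a point fixed in the world has none). Each returns a list of dicts, best first, with "p" (0 to 1); they miss things now and then, are a little off and sometimes report something else, mostly with a low value. They report only what shows in the picture. A call takes as long as a camera call. They do not tell look-alikes from the thing itself.
- finder.find_in(picture, thing): "box" ([left, top, right, bottom] in pixels, round what is visible of it).
- finder.regions_of(picture, thing): "region" (384x512 bool, what is visible of it) and "box" ([left, top, right, bottom] in pixels, round what is visible of it).
- finder.mark_of(picture, thing): "xy" ([column, row] in pixels: a listed point, or the origin of a listed thing).
The state is a dict: "time_s": time; "joint_pos": joint angles; "joint_vel": joint speeds; "joint_efforts": joint torques, N m; "eef_pos": TCP position; "eef_rot": TCP orientation; "contact_force": force on the tool from outside, world axes, zero at the start; "wrist_torque": the same for the moment, N m; "width": finger opening in m.
Only numpy, scipy, OpenCV 4.12 (cv2) and the standard library are available. Lean on these libraries where they do the work, as an engineer would, in place of code of your own. Each camera call takes 0.05 s, during which the arm holds its last target.

### The job

Measure the green-lidded spice jar: stand it upright on the bed of the bench calliper, between the two jaws and centred on them from front to back, and let go of it. Then slide the jaw with the orange tab shut on it until the dial's needle stands inside the green band, never running it into the red, and leave jar and jaw so. Do not disturb the other things.

Things in the scene. Friction and masses are not known exactly. Their poses are not given: they have to be found in the camera images.
- jar: Clear glass spice jar with a GREEN lid, 45 mm in diameter, 106 mm tall, 0.11 kg, standing upright on the hob beside a similar jar with a dark lid and a salt shaker. Origin at the centre of its underside, z up its axis. The glass runs from 0 to 85 mm above its foot, the lid (45 mm wide) from 85 to 106 mm. Round: any grasp yaw will do.
- jar_center (a point): Centre of the green-lidded jar, 53 mm above its foot, on its axis; z is the jar's axis. The range hood hangs above and behind: an arm with its tool straight down here may strike it, one with the tool leaning towards the robot clears it. An upright jar gripped with the tool leaning stays upright if that lean is kept.
- gauge: Bench calliper with a wooden shelf over it, one fixed piece on the counter; position and yaw vary. Origin on the counter under the middle of its lane; +x to the back (away from the robot), +y along the lane to the robot's left. Dark steel bed 100 (x) by 310 mm (y), top 14 mm above the counter. The lane runs along y at x = 0, the sprung anvil at its right end, the sliding jaw at its left.
- shelf_edge (a point): Middle of the lower front edge of the shelf board, 235 mm above the counter, at x = -15 mm in the gauge frame. From here the board hangs over the lane, 150 mm back and 180 mm to each side, so no gripper fits straight down: come from the robot's side, tool leaning 30 to 45 degrees, fingers pointing down and away from the robot. Jars on top reach 0.38 m above the counter.
- dial (a point): Centre of the dial, 58 mm wide, leaning back 45 degrees on the front of the grey housing (52 mm high) at the right end of the bed; 40 mm above the counter. Black needle; green band just right of its start, then a gap, then red.
- bed (a point): Point on the top of the bed (14 mm above the counter), on the lane's centre line, at y = -20 mm in the gauge frame, midway between the jaws when fully open. Axes as the gauge's. A good place for the jar's foot.
- jaw_tab (a point): On the centre line of the sliding jaw's upright orange tab, at the height to grip it, 80 mm above the counter. The tab is 14 mm thick along the lane (y), 30 mm across (x), and rises from 30 to 101 mm above the counter. It moves with the jaw, 75 mm to +y of the jaw's face; between the two lies a low carriage, top 30 mm above the counter.
- jaw_face (a point): Centre of the sliding jaw's face, which looks to -y, 34 mm above the counter. The jaw plate is 50 mm wide (x), 12 mm thick, its top 54 mm above the counter.
- anvil_face (a point): Centre of the anvil's face, which looks to +y, 34 mm above the counter, at y = -75 mm in the gauge frame at rest; same plate size as the jaw. It moves as the anvil is pressed.
- jaw (a joint): Travel of the sliding jaw in m along the gauge's -y (closing, to the right): 0 fully open (110 mm from face to resting anvil), stop at 0.085; starts between 0 and 0.020. Dry friction of 7 N: it stays where it is left. It meets the 45 mm jar resting against the anvil at about 0.065; each further mm presses the anvil in by about 1 mm.
- anvil (a joint): How far the sprung anvil is pressed in, along -y, in m: 0 at rest, stop at 0.014; spring 0.5 N per mm. It drives the dial's needle (0.15 rad per mm, clockwise): green band from 0.004 to 0.008, red from 0.010.
- dark_jar: Spice jar with a dark lid, 44 mm in diameter, 105 mm tall: leave alone. Origin at the centre of its underside.
- salt: Grey salt shaker, 44 mm in diameter, 90 mm tall: leave alone. Origin at the centre of its underside.
- mandarin: Orange mandarin, 55 mm wide, 48 mm tall, on the hob behind the jars: leave alone. Origin under its centre.
- timer: Red and white kitchen timer, 71 mm wide, 69 mm tall, on the hob at the left: leave alone. Origin at the centre of its underside.
There are look-alikes about, which are no part of the job. Leave any purple look-alike of the jar alone.

How it is judged:
On the way:
1. the jar stands upright on the bed between the jaws, within 15 mm of the lane's centre line, let go of, with the anvil not yet pressed (under 3 mm) (x of jar_center in the frame of bed between -0.015 and 0.015 m and y of jar_center in the frame of bed between -0.055 and 0.045 m and z of jar_center in the frame of bed between 0.046 and 0.06 m and angle between jar_center's own z axis and vertical below 0.12 rad and contact force between the fingers and jar below 0.1 N and value of joint anvil below 0.003 m), for 0.2 s.
At the end, for the whole second after the job is handed in: The jar stands upright (within 7 degrees) on the bed between the jaws, its axis within 15 mm of the lane's centre line, held by the closed jaw so that the anvil is pressed in by 4 to 8 mm (needle in the green); jar and jaw at rest and let go of (x of jar_center in the frame of bed between -0.015 and 0.015 m and y of jar_center in the frame of bed between -0.055 and 0.045 m and z of jar_center in the frame of bed between 0.046 and 0.06 m and angle between jar_center's own z axis and vertical below 0.12 rad and contact force between the fingers and jar below 0.1 N and value of joint anvil between 0.004 and 0.008 m and linear speed of jar below 0.01 m/s and velocity of joint jaw between -0.003 and 0.003 m/s); the robot touches nothing.
It fails at once if the needle is run into the red (anvil pressed by more than 10 mm) (value of joint anvil above 0.01 m).
It fails at once if another thing is moved by more than 30 mm (distance of any of dark_jar, salt, mandarin, timer from where it was at the start of the episode above 0.03 m).
It also fails if it takes over 67 s, if anything falls off the work surface, if the arm or the gripper's body presses on something with over 40 N, if the wrist force passes 120 N, or if a joint passes its speed limit or range.

## Working session

There is one attempt and no reset: what is moved stays moved. The work goes in short steps, Python scripts to look and compute and a tool call to move; the robot and the scene stay as the last step left them, time stands still between calls to the robot, and variables do not carry over. Pictures are saved under pics/ and viewed, and the job is handed in when it is done.

Besides the shell and the picture viewer there is one more tool, called after ">>>" in YAML: its name, and indented under it one key for each argument. drive_tool: Moves the arm, as the interface text tells. Its arguments: {"type":"object","properties":{"commands":{"type":"string"},"grip":{"type":"number"}},"required":["commands"]}

```bash
mkdir -p pics; ls; python3 - <<'E'
from bench import readout, imaging, finder
import cv2,pickle
s=readout.get_state();print(s)
for n in ("side","top","wrist"):
    d=imaging.camera(n);cv2.imwrite(f"pics/{n}0.png",d["img"][:,:,::-1]);pickle.dump(d,open(f"{n}0.pkl","wb"))
    print(n,{k:d[k] for k in d if k!="img"})
    for t in ("jar","dark_jar","salt","jar_center","gauge","bed","dial","jaw_tab","jaw_face","anvil_face","shelf_edge"):
        for r in finder.mark_of(d,t)[:4]: print(n,t,[round(float(v)) for v in r["xy"]],round(float(r["p"]),2))
E
```

```text
pics
{'time_s': 0.0, 'joint_pos': array([ 9.54529783e-01,  2.07464249e-01,  1.54298248e+00, -1.17768695e-05,
        1.39348590e+00, -1.50480304e-01]), 'joint_vel': array([ 5.22565405e-04, -7.94750851e-04,  9.49788311e-04, -1.68555704e-03,
       -7.98515285e-05, -3.82337385e-04]), 'joint_efforts': array([ 1.15648207e-03, -3.83028424e+01, -2.91602987e+01, -9.22793515e-05,
        1.03119752e-02, -2.48546314e-05]), 'eef_pos': array([0.25776858, 0.51306207, 0.20538718]), 'eef_rot': array([-0.72485601, -3.05593608,  0.00341467]), 'contact_force': array([-0.36525378,  0.01491286,  0.52397763]), 'wrist_torque': array([-0.01592014, -0.00380192, -0.03087601]), 'width': 0.08555673472785624}
side {'fx': 410.17218772367096, 'fy': 410.17218772367096, 'cx': 262.0188645811936, 'cy': 194.33407855308738, 'rvec': array([ 0.27996917, -2.69244072,  1.34748742]), 'tvec': array([0.59764445, 0.20341688, 1.50980149]), 'shot': 1}
side jar [274, 238] 0.76
side jar [289, 224] 0.71
side dark_jar [261, 283] 0.61
side salt [270, 264] 0.68
side jar_center [272, 228] 0.86
side jar_center [290, 211] 0.85
side gaug
[... 468 characters left out ...]
] 0.62
top jar [242, 214] 0.47
top jar [344, 201] 0.3
top dark_jar [168, 211] 0.51
top salt [170, 208] 0.72
top salt [204, 214] 0.43
top salt [241, 207] 0.27
top jar_center [279, 225] 0.54
top jar_center [244, 208] 0.52
top gauge [353, 201] 0.82
top gauge [242, 206] 0.22
top bed [360, 202] 0.89
top dial [396, 211] 0.83
top jaw_tab [326, 199] 0.88
top jaw_face [342, 202] 0.93
top jaw_face [244, 208] 0.45
top anvil_face [379, 203] 0.61
top shelf_edge [368, 200] 0.88
wrist {'fx': 323.7939202544885, 'fy': 323.7939202544885, 'cx': 249.93275605107235, 'cy': 192.63707740445662, 'rvec': array([-2.4687197 , -1.52295308, -0.21144996]), 'tvec': array([-0.57435438, -0.03600671,  0.37920824]), 'shot': 3}
```

```bash
python3 - <<'E'
import cv2
a=cv2.imread("pics/side0.png");b=cv2.imread("pics/top0.png")
cv2.imwrite("pics/side0c.png",cv2.resize(a[110:320,180:380],None,fx=3.8,fy=2.8,interpolation=2)) if 0 else cv2.imwrite("pics/side0c.png",cv2.resize(a[100:300,180:380],(600,600),interpolation=2))
cv2.imwrite("pics/top0c.png",cv2.resize(b[140:290,130:430],(800,400),interpolation=2))
E
```

```text
(no output)
```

View pics/side0.png

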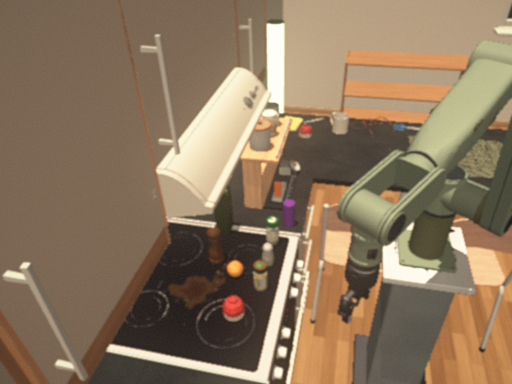

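View pics/top0.png

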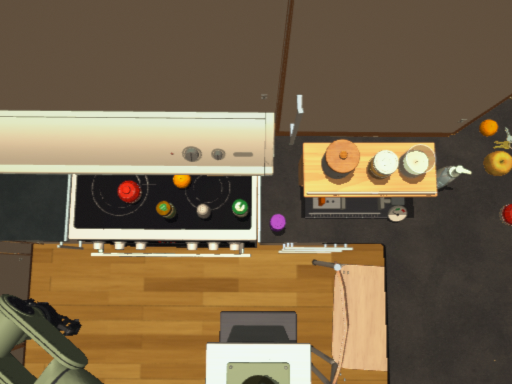

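```bash
ls pics
```

```text
side0.png
side0c.png
top0.png
top0c.png
wrist0.png
```

View pics/side0c.png

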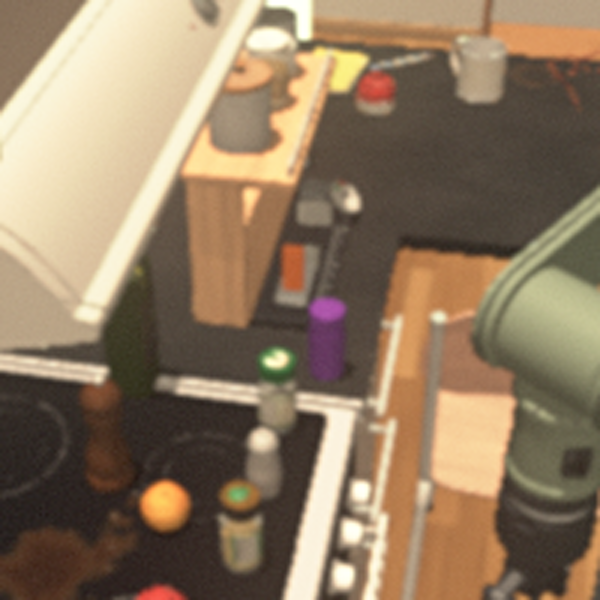

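View pics/top0c.png

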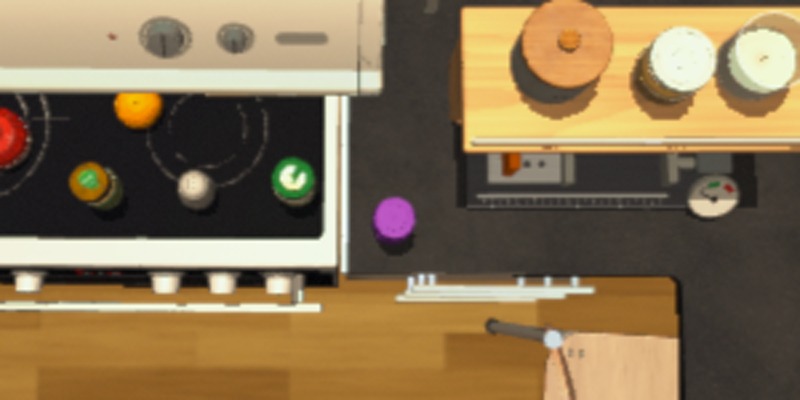

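View pics/wrist0.png

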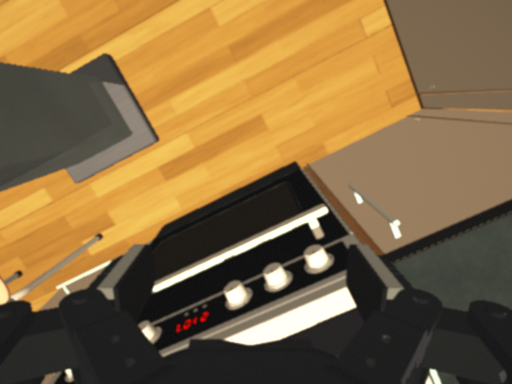

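Candidates for the jar: green lid with pale mark at top (240,208) and side (272,228), on the hob. Purple look-alike at top (278,222) and side (289,211). Dark jar, brown lid with a greenish top, at top (166,209) and side (261,275). I choose the green-lidded one. Next I measure.

```bash
cat > h.py <<'E'
import numpy as np,cv2,pickle
from scipy.spatial.transform import Rotation as R
def P(d):
    Rm=R.from_rotvec(d["rvec"]).as_matrix();K=np.array([[d["fx"],0,d["cx"]],[0,d["fy"],d["cy"]],[0,0,1]])
    return K@np.c_[Rm,d["tvec"]]
def proj(d,X):
    q=P(d)@np.r_[X,1];return q[:2]/q[2]
def ray(d,uv):
    Rm=R.from_rotvec(d["rvec"]).as_matrix();c=-Rm.T@d["tvec"]
    v=Rm.T@np.array([(uv[0]-d["cx"])/d["fx"],(uv[1]-d["cy"])/d["fy"],1]);return c,v
def onz(d,uv,z):
    c,v=ray(d,uv);return c+v*(z-c[2])/v[2]
def tri(d1,u1,d2,u2):
    X=cv2.triangulatePoints(P(d1),P(d2),np.array(u1,float).reshape(2,1),np.array(u2,float).reshape(2,1)).ravel();X=X[:3]/X[3]
    return X,np.linalg.norm(proj(d1,X)-u1),np.linalg.norm(proj(d2,X)-u2)
E
python3 - <<'E'
from h import *
s=pickle.load(open("side0.pkl","rb"));t=pickle.load(open("top0.pkl","rb"))
np.set_printoptions(precision=4,suppress=True)
def blob(d,lo,hi,box):
    x0,y0,x1,y1=box;h=cv2.cvtColor(d["img"],cv2.COLOR_RGB2HSV)[y0:y1,x0:x1]
    m=cv2.inRange(h,lo,hi);ys,xs=np.nonzero(m);return xs.min()+x0,ys.min()+y0,xs.max()+x0,ys.max()+y0,len(xs)
print(blob(t,(45,80,40),(85,255,255),(225,190,255,225)),blob(s,(45,80,30),(85,255,255),(262,210,285,235)))
for n,us,ut in [("jarcen?",(272,228),(240.5,211)),("gaugeorig",(282,185),(353,201)),("dial",(295,166),(396,211)),("shelf",(287,141),(368,200))]:
    print(n,*tri(s,us,t,ut))
for z in (.1,.106,.116): print(onz(t,(240,207.5),z))
for n,uv,z in [("gauge",(353,201),0),("bed",(360,202),.014),("tab",(326,199),.08),("jface",(342,202),.034),("anv",(379,203),.034),("dial",(397.5,213),.04),("shelfL",(303,195),.235),("shelfR",(436,195),.235)]: print(n,onz(t,uv,z))
E
```

```text
(np.int64(231), np.int64(198), np.int64(248), np.int64(214), 156) (np.int64(266), np.int64(216), np.int64(278), np.int64(226), 66)
jarcen? [0.5532 0.0562 0.0595] 1.8695579523697428 1.5647420855846679
gaugeorig [ 0.5876 -0.3001  0.0046] 0.23804422607415826 0.22994888220158508
dial [ 0.5519 -0.4292  0.0293] 0.8342350905539654 0.8549429643767092
shelf [ 0.564  -0.2964  0.2343] 0.5361828482310471 0.5601649116252027
[0.5546 0.0559 0.1   ]
[0.554  0.0557 0.106 ]
[0.5529 0.0553 0.116 ]
gauge [ 0.5889 -0.301   0.    ]
bed [ 0.5841 -0.3203  0.014 ]
tab [ 0.5844 -0.2037  0.08  ]
jface [ 0.5813 -0.2599  0.034 ]
anv [ 0.5789 -0.3755  0.034 ]
dial [ 0.5473 -0.4305  0.04  ]
shelfL [ 0.575  -0.1198  0.235 ]
shelfR [ 0.5773 -0.482   0.235 ]
```

```bash
python3 - <<'E'
import cv2
b=cv2.imread("pics/top0.png")
cv2.imwrite("pics/top0d.png",cv2.resize(b[180:230,295:425],(800,308),interpolation=2))
cv2.imwrite("pics/top0e.png",cv2.resize(b[185:235,220:300],(800,500),interpolation=2))
a=cv2.imread("pics/side0.png")
cv2.imwrite("pics/side0e.png",cv2.resize(a[150:260,240:320],(436,600),interpolation=2))
E
```

```text
(no output)
```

View pics/top0d.png

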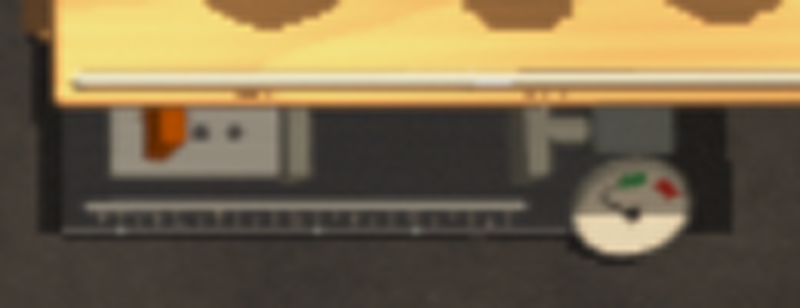

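View pics/top0e.png

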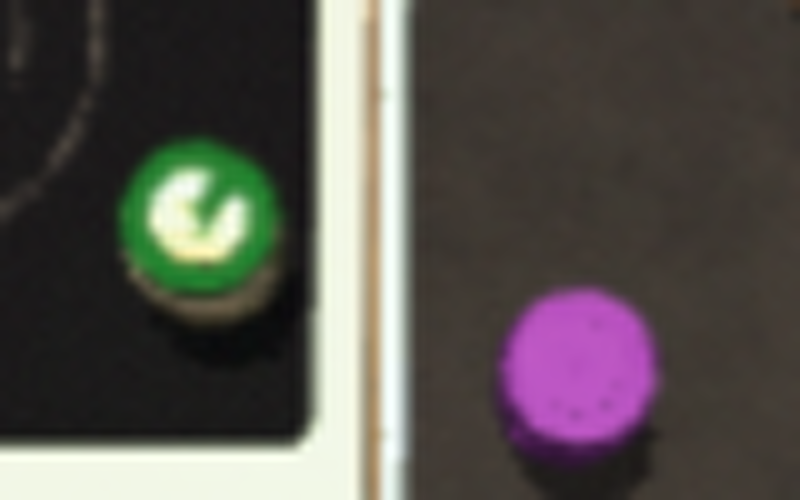

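View pics/side0e.png

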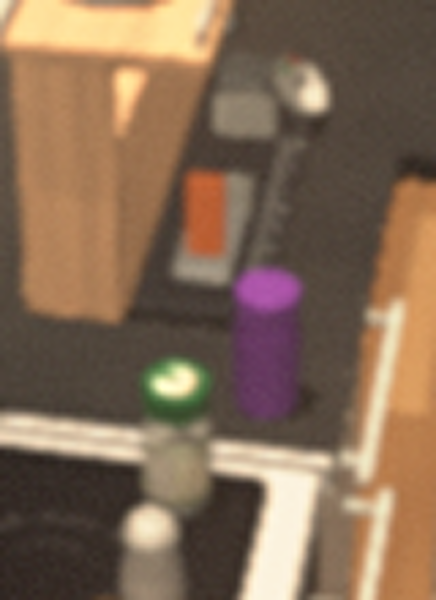

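```bash
python3 - <<'E'
from h import *
s=pickle.load(open("side0.pkl","rb"));t=pickle.load(open("top0.pkl","rb"))
np.set_printoptions(precision=4,suppress=True)
print("camtop",ray(t,(0,0))[0],"camside",ray(s,(0,0))[0])
print("lid",*tri(s,(272.3,219.7),t,(240,206.5)))
print("purple",*tri(s,(289.1,202.8),t,(277.9,221.5)))
c=lambda u,v:(295+u/6.154-.4,180+v/6.16-.4)
for n,uv,z in [("bedfrontL",c(62,232),.014),("bedfrontR",c(560,232),.014),("jawplate front top L",c(312,178),.054),("jawplate R",c(283,178),.054),("anvil front",c(548,178),.054),("anvil front L",c(515,178),.054),("tabtop L",c(143,158),.101),("tabtop R",c(162,158),.101),("shelfedge lower",c(400,103),.235),("shelfupper",c(400,95),.253),("dial",c(632,210),.04)]: print(n,onz(t,uv,z))
w=pickle.load(open("wrist0.pkl","rb"))
from bench import readout
st=readout.get_state();T=R.from_rotvec(st["eef_rot"]).as_matrix()
Rw=R.from_rotvec(w["rvec"]).as_matrix();cw=-Rw.T@w["tvec"]
print("wrist cam in tool",T.T@(cw-st["eef_pos"]));print("cam axes in tool\n",T.T@Rw.T);print(T)
E
```

```text
camtop [0.3915 0.0035 1.5728] camside [0.3239 1.1877 1.0782]
lid [0.5581 0.056  0.1001] 0.19211481003910094 0.16189970086128858
purple [ 0.5142 -0.0571  0.099 ] 0.21872196554482387 0.19480006833583707
bedfrontL [ 0.5346 -0.1449  0.014 ]
bedfrontR [ 0.5362 -0.3999  0.014 ]
jawplate front top L [ 0.5587 -0.2663  0.054 ]
jawplate R [ 0.5586 -0.2518  0.054 ]
anvil front [ 0.5595 -0.3844  0.054 ]
anvil front L [ 0.5594 -0.3679  0.054 ]
tabtop L [ 0.5628 -0.1762  0.101 ]
tabtop R [ 0.5628 -0.1854  0.101 ]
shelfedge lower [ 0.5723 -0.2737  0.235 ]
shelfupper [ 0.5734 -0.2701  0.253 ]
dial [ 0.5451 -0.4298  0.04  ]
wrist cam in tool [ 0.0686 -0.001  -0.1686]
cam axes in tool
 [[ 0.0006 -0.9625 -0.2713]
 [ 1.      0.0004  0.0009]
 [-0.0007 -0.2713  0.9625]]
[[-0.8935  0.4491 -0.    ]
 [ 0.4491  0.8935 -0.    ]
 [ 0.     -0.     -1.    ]]
```

Crop confirms the green lid at top (240,206), with the purple one at (278,221). The lid is at about (0.556, 0.056). The lane's x is about 0.585 and the gauge's yaw about 0. Next, plan the approach.

```bash
cat >> h.py <<'E'
np.set_printoptions(precision=4,suppress=True)
def Rt(lean_deg,yaw=0):
    l=np.deg2rad(lean_deg);c,s=np.cos(l),np.sin(l)
    return R.from_euler('z',yaw).as_matrix()@np.array([[-c,0,s],[0,1,0],[-s,0,-c]])
def st():
    from bench import readout
    s=readout.get_state();return s,s["eef_pos"],R.from_rotvec(s["eef_rot"]).as_matrix()
def togo(target,Rtgt=None):
    s,p,T=st();print("pos",p,"t",s["time_s"],"w",s["width"],"F",s["contact_force"])
    print("shift in tool",T.T@(np.array(target)-p))
    if Rtgt is not None: print("turn in tool",R.from_matrix(T.T@Rtgt).as_rotvec())
E
python3 - <<'E'
from h import *
togo([.42,.10,.26],Rt(38))
s=pickle.load(open("side0.pkl","rb"))
print("panel front foot",onz(s,(263,208.7),0))
t=pickle.load(open("top0.pkl","rb"))
print("salt",onz(t,(203.5,210),.09),"dark",onz(t,(165,209),.105))
# hood front lower corner side(272?)
print("hood",*tri(s,(211,206),t,(-20,173)))
E
```

```text
pos [0.2582 0.5137 0.2066] t 1.8 w 0.08573959394903422 F [-1.2421  0.449   0.0125]
shift in tool [-0.3303 -0.297  -0.0534]
turn in tool [-0.1544 -0.651  -0.4485]
panel front foot [ 0.6353 -0.1225  0.    ]
salt [0.5475 0.1655 0.09  ] dark [0.5482 0.2781 0.105 ]
hood [0.5737 0.5754 0.5645] 1.8952389341087879 1.274459130073722
```

>>> drive_tool:
  commands: "-.033 -.03 -.005 0 0 0;-.033 -.03 -.005 0 0 0;-.033 -.03 -.005 0 0 0;-.033 -.03 -.005 0 0 0;-.033 -.03 -.005 0 0 0;-.033 -.03 -.005 0 0 0;-.033 -.03 -.005 0 0 0;-.033 -.03 -.005 0 0 0"
  grip: 0

```text
time_s: 2.6
eef_pos: [0.3867, 0.1791, 0.2471]
eef_rot: [0.724, 3.056, 0.001]
contact_force: [0.5, -0.1, 0.2]
width: 0.0847
```

>>> drive_tool:
  commands: "-.033 -.03 -.005 0 0 0;0 0 0 -.0257 -.1085 -.0748;0 0 0 -.0257 -.1085 -.0748;0 0 0 -.0257 -.1085 -.0748;0 0 0 -.0257 -.1085 -.0748;0 0 0 -.0257 -.1085 -.0748;0 0 0 -.0257 -.1085 -.0748;0 0 0 0 0 0"

```text
time_s: 3.4
eef_pos: [0.398, 0.1384, 0.2464]
eef_rot: [-0.002, 2.485, -0.002]
contact_force: [-0.2, 0.1, -0.9]
width: 0.0852
```

```bash
python3 - <<'E'
from h import *
from bench import imaging,finder
s,p,T=st();print(T)
R0=Rt(38)
# grasp pt = TCP -8mm along z ; want grasp at jar (x,y,.066); pre: 120mm back
g=np.array([.555,.056,.066])+.008*R0[:,2]; print("grasp TCP",g)
togo(g-.10*R0[:,2],R0)
d=imaging.camera("wrist");cv2.imwrite("pics/w1.png",d["img"][:,:,::-1]);pickle.dump(d,open("w1.pkl","wb"))
for n in("jar","jar_center"):
  for r in finder.mark_of(d,n): print(n,r["xy"],r["p"])
print("pred lid top",proj(d,[.555,.056,.106]),proj(d,[.555,.056,0]))
E
```

```text
[[-0.792  -0.0007  0.6106]
 [-0.0015  1.     -0.0008]
 [-0.6106 -0.0016 -0.792 ]]
grasp TCP [0.5599 0.056  0.0597]
pos [0.398  0.1384 0.2464] t 3.4 w 0.08517803883907994 F [-0.1603  0.1345 -0.8588]
shift in tool [-0.0135 -0.0823  0.1468]
turn in tool [-0.0008 -0.0064  0.0015]
jar [191.0, 138.9] 0.85
jar [99.1, 112.0] 0.75
jar_center [189.6, 164.9] 0.79
jar_center [90.5, 140.4] 0.59
pred lid top [182.2135 193.136 ] [191.73   132.3427]
```

View pics/w1.png

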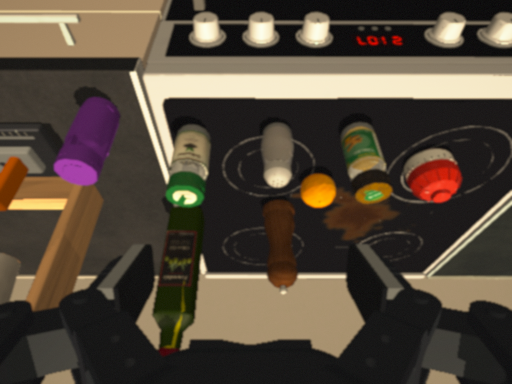

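Wrist picture (upside down): green lid at (186,197), purple at (78,172), salt at (277,180). I refine the jar's position from this.

```bash
python3 - <<'E'
from h import *
d=pickle.load(open("w1.pkl","rb"));t=pickle.load(open("top0.pkl","rb"))
print(onz(d,(186,197),.106),onz(d,(191,139),0),onz(d,(189.6,165),.053))
print(*tri(d,(186,197),t,(240,206.5)))
i=d["img"][110:220,140:240];cv2.imwrite("pics/w1c.png",cv2.resize(i[:,:,::-1],(545,600),interpolation=2))
E
```

```text
[0.5629 0.0593 0.106 ] [0.5678 0.0531 0.    ] [0.5639 0.0576 0.053 ]
[0.5571 0.0571 0.1093] 3.009636865780458 0.5296048660307238
```

View pics/w1c.png

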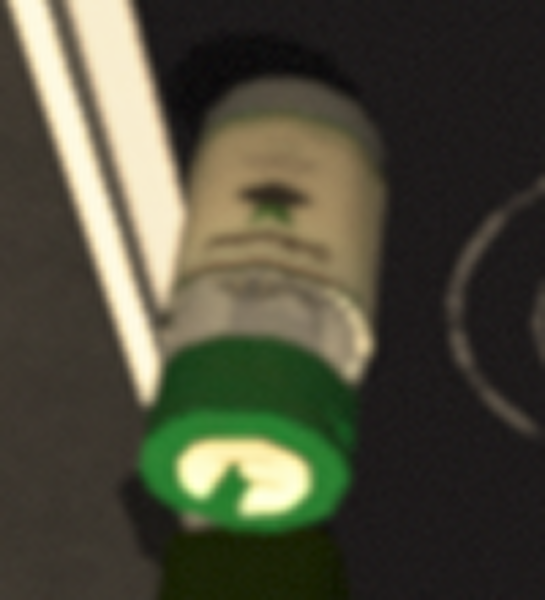

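>>> drive_tool:
  commands: "-.004 -.02 .03 0 -.0064 0;-.004 -.02 .03 0 0 0;-.004 -.02 .03 0 0 0;-.004 -.02 .03 0 0 0;0 0 .028 0 0 0;0 0 0 0 0 0"

```text
time_s: 4.15
eef_pos: [0.5079, 0.0575, 0.1422]
eef_rot: [0.005, 2.48, -0.0]
contact_force: [-0.4, -0.4, -0.1]
width: 0.0855
```

```bash
python3 - <<'E'
from h import *
from bench import imaging,finder
s,p,T=st();print(p,T[:,2])
d=imaging.camera("wrist");cv2.imwrite("pics/w2.png",d["img"][:,:,::-1]);pickle.dump(d,open("w2.pkl","wb"))
for n in("jar","jar_center"):
  for r in finder.mark_of(d,n): print(n,r["xy"],r["p"])
for z in (.106,.085): print("pred",proj(d,[.558,.058,z]))
E
```

```text
[0.5079 0.0575 0.1422] [ 0.6145 -0.0012 -0.7889]
jar [116.2, 85.6] 0.9
jar [250.9, 130.1] 0.89
jar_center [248.9, 168.8] 0.89
jar_center [99.4, 129.7] 0.8
pred [251.64   219.6674]
pred [251.5132 196.8614]
```

View pics/w2.png

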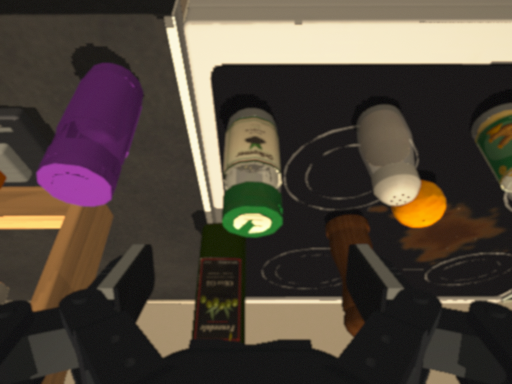

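Lid top at (253,221), predicted (252,220): the jar is centred between the fingers. I advance and grip.

>>> drive_tool:
  commands: ".002 0 .02 0 0 0;.002 0 .02 0 0 0;.002 0 .02 0 0 0;0 0 .02 0 0 0;0 0 .0195 0 0 0;0 0 0 0 0 0"

```text
time_s: 4.9
eef_pos: [0.5649, 0.0598, 0.0643]
eef_rot: [-0.001, 2.471, 0.001]
contact_force: [0.4, 0.3, 0.1]
width: 0.0854
```

```bash
python3 - <<'E'
from h import *
from bench import imaging,finder
s,p,T=st();print(p,T[:,2],s["contact_force"])
d=imaging.camera("wrist");cv2.imwrite("pics/w3.png",d["img"][:,:,::-1])
E
```

```text
[0.5649 0.0598 0.0643] [ 0.6213  0.0009 -0.7836] [0.3777 0.2667 0.1063]
```

View pics/w3.png

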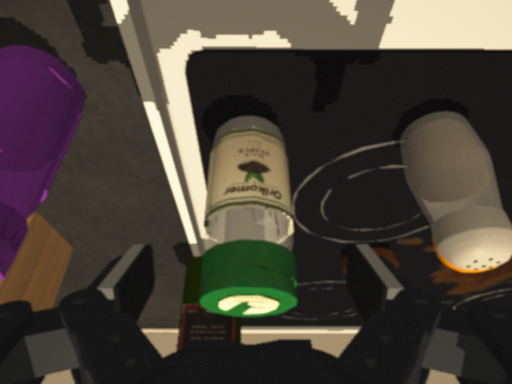

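>>> drive_tool:
  commands: "0 0 0 0 0 0;0 0 0 0 0 0;0 0 0 0 0 0;0 0 0 0 0 0;0 0 0 0 0 0;0 0 0 0 0 0;0 0 0 0 0 0;0 0 0 0 0 0"
  grip: 255

```text
time_s: 5.75
eef_pos: [0.5654, 0.059, 0.066]
eef_rot: [-0.0, 2.467, -0.001]
contact_force: [-2.2, 0.9, 5.7]
width: 0.0382
```

```bash
python3 - <<'E'
from h import *
from bench import imaging,finder
s,p,T=st();print(p,T[:,2],s["contact_force"],s["width"])
d=imaging.camera("wrist");cv2.imwrite("pics/w4.png",d["img"][:,:,::-1])
E
```

```text
[0.5654 0.059  0.066 ] [ 0.6246 -0.0005 -0.781 ] [-2.1556  0.9262  5.7397] 0.03817291127551666
```

View pics/w4.png

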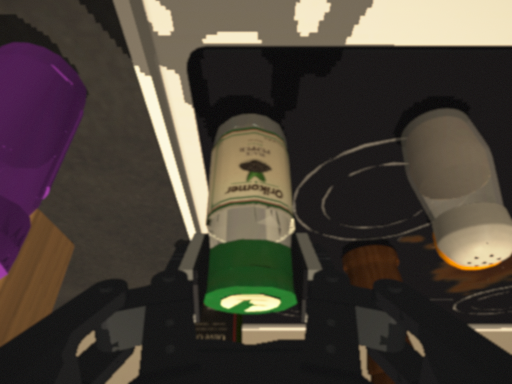

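>>> drive_tool:
  commands: "-.006 0 -.008 0 0 0;-.006 0 -.008 0 0 0;-.006 0 -.008 0 0 0;-.006 0 -.008 0 0 0;0 0 0 0 0 0;0 0 0 0 0 0"

```text
time_s: 6.4
eef_pos: [0.5627, 0.0591, 0.104]
eef_rot: [-0.0, 2.471, -0.0]
contact_force: [-0.4, 0.0, -0.7]
width: 0.0383
```

```bash
python3 - <<'E'
from h import *
from bench import imaging,finder
s,p,T=st();print(p,T[:,2],s["contact_force"],s["width"])
d=imaging.camera("wrist");cv2.imwrite("pics/w5.png",d["img"][:,:,::-1])
d=imaging.camera("side");cv2.imwrite("pics/s5.png",cv2.resize(d["img"][150:290,220:340,::-1],(514,600),interpolation=2))
E
```

```text
[0.5627 0.0591 0.104 ] [ 0.6211 -0.0001 -0.7837] [-0.365   0.0277 -0.7079] 0.038325885029274025
```

View pics/w5.png

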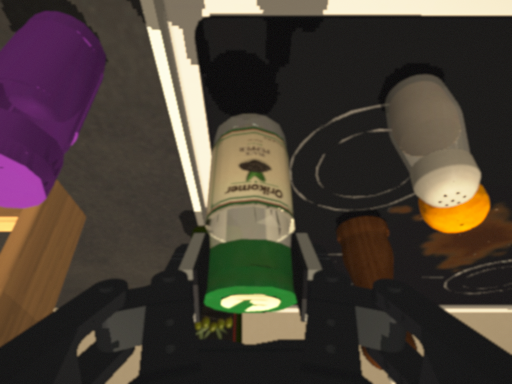

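View pics/s5.png

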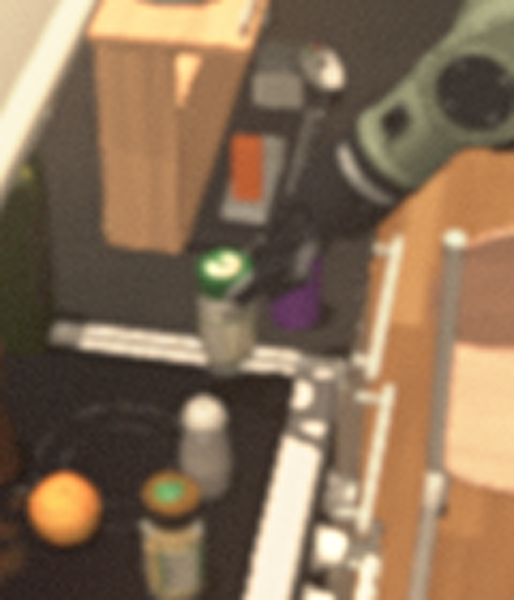

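Jar lifted and upright, lid at about (251,300) in the wrist view. The 38 mm opening suggests an off-axis hold, so I check the jar's place relative to the tool.

```bash
python3 - <<'E'
from h import *
from bench import imaging,finder
s,p,T=st()
d=imaging.camera("wrist");pickle.dump(d,open("w5.pkl","wb"));i=d["img"]
cv2.imwrite("pics/w5c.png",cv2.resize(i[100:330,180:330,::-1],(391,600),interpolation=2))
t=imaging.camera("top");pickle.dump(t,open("t5.pkl","wb"));cv2.imwrite("pics/t5.png",cv2.resize(t["img"][170:260,200:300,::-1],(600,540),interpolation=2))
for z in (.138,.144,.15):
  X=onz(d,(251,301),z);print(z,X,"in tool",T.T@(X-p))
print("grasp pt",p-.008*T[:,2])
E
```

```text
0.138 [0.5793 0.059  0.138 ] in tool [-0.0352 -0.0002 -0.0169]
0.144 [0.5602 0.0589 0.144 ] in tool [-0.0239 -0.0003 -0.0334]
0.15 [0.5411 0.0588 0.15  ] in tool [-0.0126 -0.0004 -0.0499]
grasp pt [0.5571 0.0592 0.1093]
```

View pics/w5c.png

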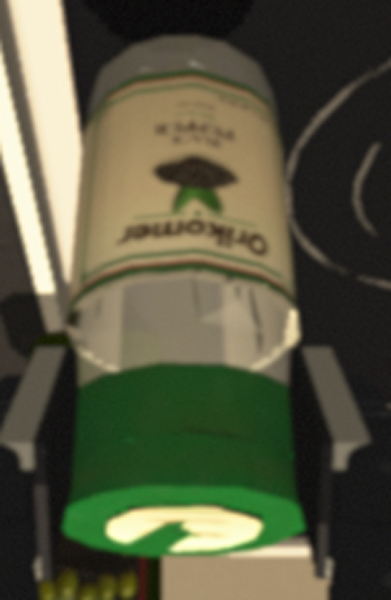

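View pics/t5.png

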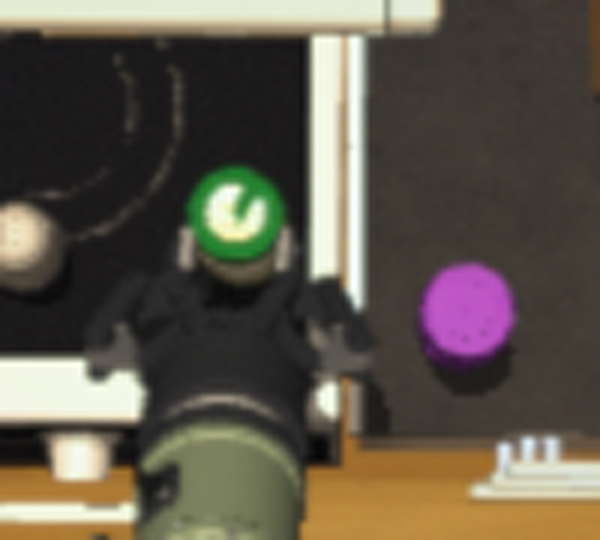

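Top view: lid centre at about (239,205), over the grasp point. The fingers hold the narrower neck just under the lid (38 mm), so the grip is on the axis. Now I lift, draw back and carry it right.

>>> drive_tool:
  commands: ".0035 0 -.027 0 0 0;.0035 0 -.027 0 0 0;.003 0 -.027 0 0 0;.003 0 -.027 0 0 0;0 0 -.025 0 0 0;0 -.02 0 0 0 0;0 -.03 0 0 0 0;0 -.03 0 0 0 0"

```text
time_s: 7.4
eef_pos: [0.4696, -0.021, 0.1999]
eef_rot: [-0.003, 2.471, 0.0]
contact_force: [0.3, -0.9, -1.3]
width: 0.0383
```

>>> drive_tool:
  commands: "0 -.035 0 0 0 0;0 -.035 0 0 0 0;0 -.035 0 0 0 0;0 -.035 0 0 0 0;0 -.035 0 0 0 0;0 -.035 0 0 0 0;0 -.035 0 0 0 0;0 -.035 0 0 0 0"

```text
time_s: 8.2
eef_pos: [0.4849, -0.2868, 0.2159]
eef_rot: [0.043, 2.512, -0.013]
contact_force: [0.4, -0.3, -1.3]
width: 0.0383
```

>>> drive_tool:
  commands: "0 -.02 0 0 0 0;0 -.012 0 0 0 0;0 0 0 0 0 0;0 0 0 0 0 0;0 0 0 0 0 0"

```text
time_s: 8.7
eef_pos: [0.4884, -0.3124, 0.22]
eef_rot: [0.052, 2.521, -0.014]
contact_force: [-0.2, -0.9, -0.5]
width: 0.0381
```

```bash
python3 - <<'E'
from h import *
from bench import imaging,finder
s,p,T=st();print(T,s["joint_pos"])
togo([.594,-.335,.13],Rt(38.3))
d=imaging.camera("wrist");pickle.dump(d,open("w6.pkl","wb"));cv2.imwrite("pics/w6.png",d["img"][:,:,::-1])
for n in("jaw_tab","jaw_face","anvil_face","bed","gauge","dial"):
  for r in finder.mark_of(d,n)[:2]: print(n,r["xy"],r["p"])
E
```

```text
[[-0.8131  0.0407  0.5807]
 [ 0.0342  0.9992 -0.0221]
 [-0.5811  0.0019 -0.8138]] [-1.0157 -0.0802  1.9543  0.6167  0.9848 -2.8202]
pos [ 0.4884 -0.3124  0.22  ] t 8.7 w 0.03808637534774939 F [-0.2059 -0.8674 -0.5103]
shift in tool [-0.0344 -0.0184  0.1351]
turn in tool [-0.0229 -0.0483 -0.0337]
jaw_tab [368.3, 164.7] 0.62
jaw_face [294.0, 137.7] 0.7
jaw_face [268.9, 116.6] 0.62
anvil_face [202.3, 142.5] 0.78
bed [249.2, 127.7] 0.59
bed [251.5, 209.1] 0.54
gauge [266.4, 118.0] 0.98
gauge [250.6, 126.8] 0.4
dial [144.5, 116.7] 0.57
```

View pics/w6.png

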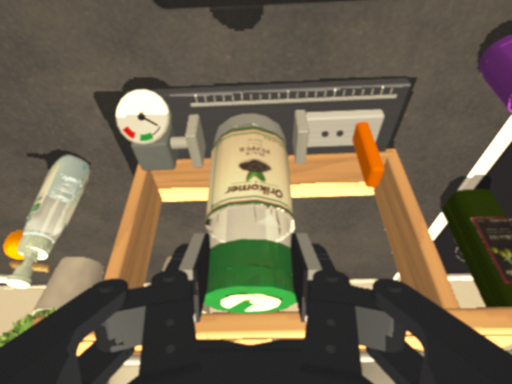

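The picture shows the jar in front of the lane, the tab at (368,155) and the dial at (143,117). Joint 6 reached its limit at this heading, so I turn the tool's heading to the right. The jar is round, so that does not matter.

```bash
python3 - <<'E'
from h import *
togo([.48,-.315,.20],Rt(38.5,-.35))
s,p,T=st();v=R.from_matrix(T.T@Rt(38.5,-.35)).as_rotvec();print(v/4, v/3)
E
```

```text
pos [ 0.4887 -0.3136  0.2208] t 9.05 w 0.03809345848746672 F [-0.2247 -0.2665 -1.0479]
shift in tool [ 0.0192 -0.0017  0.0119]
turn in tool [ 0.1862 -0.0506  0.2461]
[ 0.0466 -0.0126  0.0615] [ 0.0621 -0.0169  0.082 ]
```

>>> drive_tool:
  commands: "0 0 0 .047 -.0126 .0615;0 0 0 .047 -.0126 .0615;0 0 0 .046 -.0126 .0615;0 0 0 .046 -.0126 .0615;0 0 0 0 0 0;0 0 0 0 0 0"

```text
time_s: 9.65
eef_pos: [0.4889, -0.3136, 0.221]
eef_rot: [0.428, 2.438, -0.15]
contact_force: [-0.2, -1.0, -1.3]
width: 0.0385
```

```bash
python3 - <<'E'
from h import *
s,p,T=st();print(T,s["joint_pos"])
togo([.49,-.335,.17],Rt(38.5,-.35))
w=pickle.load(open("w6.pkl","rb"))
# tab & plates from wrist pic w6
for n,uv,z in [("tab top centre?",(372,180),.101),("tab front top L",(366,187),.101),("tabtop R",(382,180),.101),("jawface top front corner",(294,112),.054),("jaw face top back",(294,160),.054),("anvil face top",(203,165),.054),("anvil front",(201,116),.054),("bed front L",(416,79),.014),("bed front R",(97,94),.014),("dial",(143,117),.04)]: print(n,onz(w,uv,z))
E
python3 -c "
import cv2
a=cv2.imread('pics/w6.png');cv2.imwrite('pics/w6c.png',cv2.resize(a[70:200,90:420],(800,315),interpolation=2))"
```

```text
[[-0.7358  0.341   0.5851]
 [ 0.2668  0.9401 -0.2123]
 [-0.6224 -0.0002 -0.7827]] [-0.9254 -0.176   2.059   0.5264  0.7425 -2.447 ]
pos [ 0.4889 -0.3136  0.221 ] t 9.65 w 0.03852180238731187 F [-0.2441 -0.9643 -1.3485]
shift in tool [ 0.0252 -0.0197  0.0451]
turn in tool [ 0.0011 -0.0001  0.0017]
tab top centre? [ 0.5897 -0.1923  0.101 ]
tab front top L [ 0.6007 -0.1957  0.101 ]
tabtop R [ 0.5901 -0.182   0.101 ]
jawface top front corner [ 0.5375 -0.271   0.054 ]
jaw face top back [ 0.6054 -0.2665  0.054 ]
anvil face top [ 0.6092 -0.3728  0.054 ]
anvil front [ 0.5385 -0.364   0.054 ]
bed front L [ 0.5314 -0.1409  0.014 ]
bed front R [ 0.5353 -0.4806  0.014 ]
dial [ 0.548  -0.4286  0.04  ]
```

View pics/w6c.png

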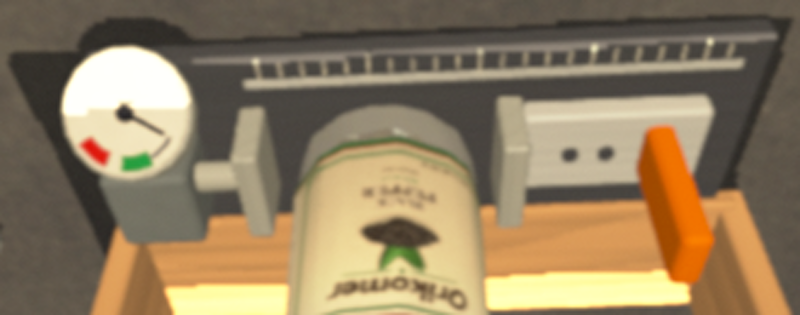

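>>> drive_tool:
  commands: ".0112 -.0055 .0186 0 0 0;.0112 -.0055 .0186 0 0 0;.0112 -.0055 .0186 0 0 0;.0112 -.0055 .0186 0 0 0;0 0 0 0 0 0;0 0 0 0 0 0"

```text
time_s: 10.25
eef_pos: [0.4917, -0.339, 0.1347]
eef_rot: [0.432, 2.438, -0.15]
contact_force: [-0.3, -0.1, -1.0]
width: 0.0386
```

```bash
python3 - <<'E'
from h import *
s,p,T=st();print(s["joint_pos"])
togo([.592,-.338,.135],Rt(38.5,-.35))
E
```

```text
[-0.9583  0.0108  2.0965  0.712   0.5758 -2.6956]
pos [ 0.4917 -0.339   0.1347] t 10.25 w 0.03863304956178146 F [-0.2609 -0.0841 -0.9869]
shift in tool [-0.0737  0.0354  0.0581]
turn in tool [ 0.0004 -0.0007 -0.001 ]
```

>>> drive_tool:
  commands: "-.0147 .007 .0117 0 0 0;-.0147 .007 .0117 0 0 0;-.0147 .007 .0117 0 0 0;-.0147 .007 .0117 0 0 0;-.0147 .007 .0117 0 0 0;0 0 0 0 0 0;0 0 0 0 0 0"

```text
time_s: 10.95
eef_pos: [0.5927, -0.338, 0.1362]
eef_rot: [0.429, 2.437, -0.151]
contact_force: [0.3, 0.5, -1.7]
width: 0.0383
```

```bash
python3 - <<'E'
from h import *
from bench import imaging
s,p,T=st();print(s["joint_pos"])
togo([.592,-.338,.086],Rt(38.5,-.35))
for n in("wrist","top","side"):
  d=imaging.camera(n);pickle.dump(d,open(n+"7.pkl","wb"));i=d["img"]
  if n=="top": i=cv2.resize(i[150:250,290:430],(800,571),interpolation=2)
  if n=="side": i=cv2.resize(i[110:230,220:340],(600,600),interpolation=2)
  cv2.imwrite("pics/%s7.png"%n,i[:,:,::-1])
E
```

```text
[-0.7764  0.1725  1.9144  0.5738  0.4956 -2.4302]
pos [ 0.5927 -0.338   0.1362] t 10.95 w 0.038256920674410666 F [ 0.2875  0.47   -1.7228]
shift in tool [ 0.0318 -0.0002  0.0389]
turn in tool [0.0002 0.0017 0.0013]
```

View pics/wrist7.png

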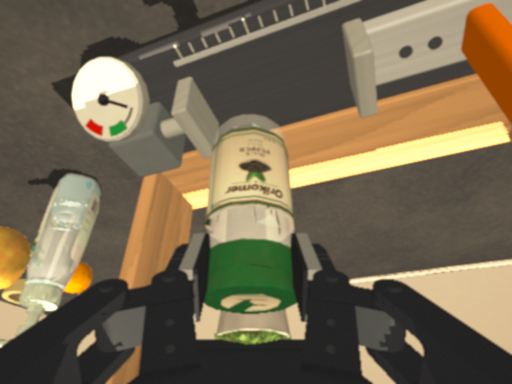

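View pics/side7.png

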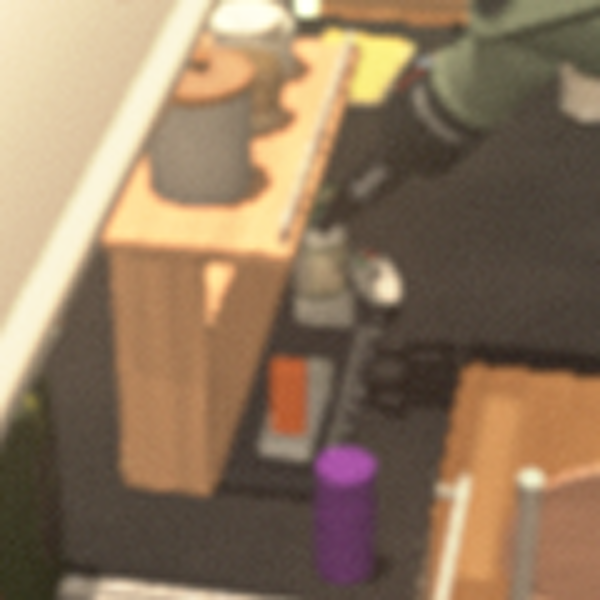

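View pics/top7.png

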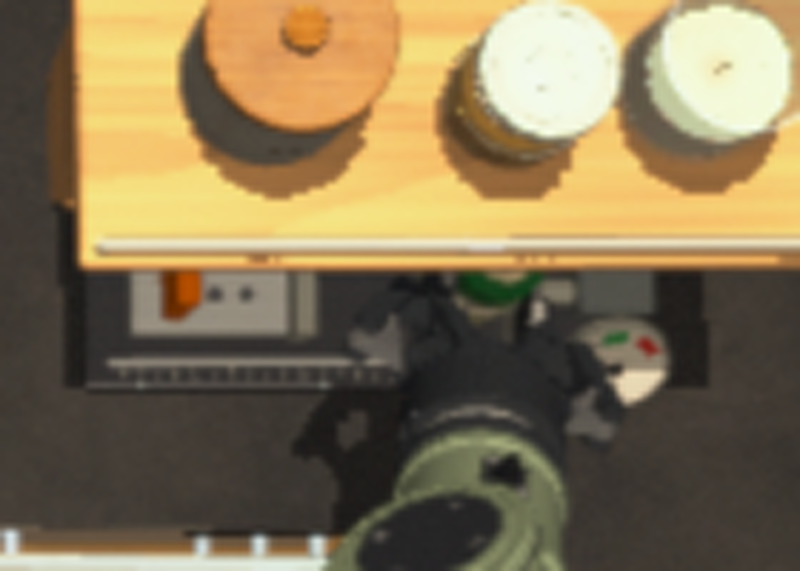

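The jar is over the lane; its lid is at about (377,198) in the top view. I shift it 10 mm left for anvil clearance and lower it.

>>> drive_tool:
  commands: ".0086 .0023 .0092 0 0 0;.0086 .0023 .0092 0 0 0;.0086 .0023 .0092 0 0 0;.0086 .0023 .0092 0 0 0;0 0 0 0 0 0;0 0 0 0 0 0"

```text
time_s: 11.7
eef_pos: [0.5906, -0.3275, 0.0834]
eef_rot: [0.432, 2.439, -0.15]
contact_force: [-0.8, 0.1, -1.0]
width: 0.0381
```

```bash
python3 - <<'E'
from h import *
from bench import imaging
togo([.592,-.328,.080],Rt(38.5,-.35))
for n in("wrist","side"):
  d=imaging.camera(n);pickle.dump(d,open(n+"8.pkl","wb"));i=d["img"]
  if n=="side": i=cv2.resize(i[110:230,220:340],(600,600),interpolation=2)
  cv2.imwrite("pics/%s8.png"%n,i[:,:,::-1])
E
```

```text
pos [ 0.5906 -0.3275  0.0834] t 11.7 w 0.03808794370436171 F [-0.8334  0.1122 -1.0408]
shift in tool [ 0.001  -0.      0.0036]
turn in tool [ 0.0002 -0.0017 -0.001 ]
```

View pics/wrist8.png

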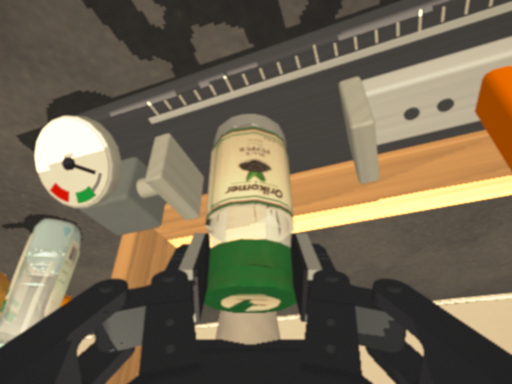

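View pics/side8.png

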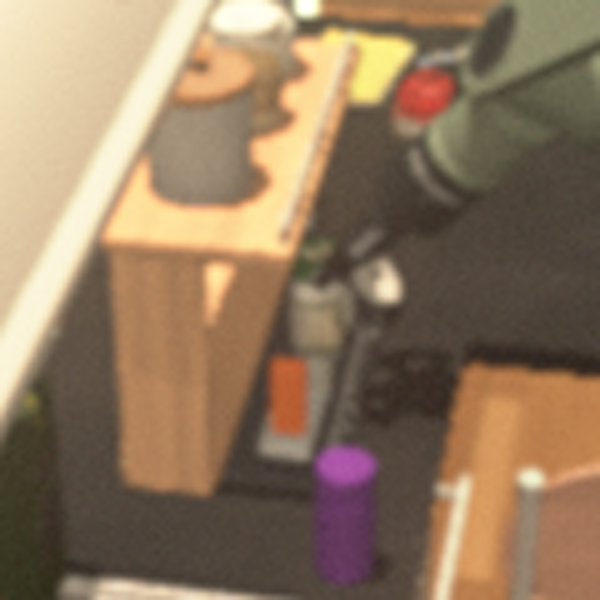

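>>> drive_tool:
  commands: ".0012 0 .0016 0 0 0;0 0 0 0 0 0;.0006 0 .0008 0 0 0;0 0 0 0 0 0;0 0 0 0 0 0"

```text
time_s: 12.3
eef_pos: [0.5915, -0.3278, 0.0815]
eef_rot: [0.431, 2.438, -0.15]
contact_force: [0.8, -0.3, -0.8]
width: 0.0385
```

>>> drive_tool:
  commands: ".0006 0 .0008 0 0 0;0 0 0 0 0 0;0 0 0 0 0 0"

```text
time_s: 12.6
eef_pos: [0.5914, -0.3278, 0.0803]
eef_rot: [0.431, 2.438, -0.15]
contact_force: [1.3, -1.1, -1.8]
width: 0.0382
```

>>> drive_tool:
  commands: ".0006 0 .0008 0 0 0;0 0 0 0 0 0;0 0 0 0 0 0"

```text
time_s: 12.9
eef_pos: [0.5915, -0.3279, 0.0795]
eef_rot: [0.431, 2.438, -0.15]
contact_force: [0.1, 0.0, -1.4]
width: 0.0383
```

>>> drive_tool:
  commands: ".0006 0 .0008 0 0 0;0 0 0 0 0 0;0 0 0 0 0 0"

```text
time_s: 13.2
eef_pos: [0.5922, -0.3283, 0.0795]
eef_rot: [0.431, 2.436, -0.151]
contact_force: [-1.3, 1.3, 4.2]
width: 0.0378
```

>>> drive_tool:
  commands: ".0006 0 .0008 0 0 0;0 0 0 0 0 0;0 0 0 0 0 0"

```text
time_s: 13.5
eef_pos: [0.5929, -0.3288, 0.0797]
eef_rot: [0.431, 2.434, -0.152]
contact_force: [-2.0, 2.6, 7.9]
width: 0.0385
```

>>> drive_tool:
  commands: ".0006 0 .0008 0 0 0;0 0 0 0 0 0;0 0 0 0 0 0"

```text
time_s: 13.8
eef_pos: [0.5936, -0.3293, 0.0798]
eef_rot: [0.431, 2.433, -0.153]
contact_force: [-1.7, 3.5, 11.2]
width: 0.0383
```

The jar touches the bed at TCP z of about 0.0795. I relieve the force, then open partly.

>>> drive_tool:
  commands: "-.0011 0 -.0014 0 0 0;0 0 0 0 0 0;0 0 0 0 0 0"

```text
time_s: 14.1
eef_pos: [0.5923, -0.3284, 0.0795]
eef_rot: [0.431, 2.436, -0.151]
contact_force: [-0.5, 2.0, 6.6]
width: 0.0377
```

>>> drive_tool:
  commands: "0 0 0 0 0 0;0 0 0 0 0 0;0 0 0 0 0 0;0 0 0 0 0 0;0 0 0 0 0 0;0 0 0 0 0 0"
  grip: 60

```text
time_s: 14.7
eef_pos: [0.5915, -0.3278, 0.078]
eef_rot: [0.431, 2.438, -0.15]
contact_force: [0.2, 0.6, 0.0]
width: 0.0655
```

```bash
python3 - <<'E'
from h import *
from bench import imaging
s,p,T=st();print(s["width"])
d=imaging.camera("wrist");pickle.dump(d,open("w9.pkl","wb"));cv2.imwrite("pics/w9.png",d["img"][:,:,::-1])
E
```

```text
0.06547081578480793
```

View pics/w9.png

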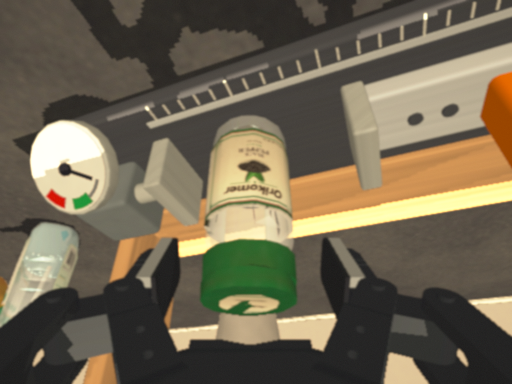

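Jar stands free, fingers clear on both sides. I retreat along the tool axis.

>>> drive_tool:
  commands: "0 0 -.01 0 0 0;0 0 -.02 0 0 0;0 0 -.02 0 0 0;0 0 -.02 0 0 0;0 0 -.03 0 0 0;0 0 -.03 0 0 0;0 0 0 0 0 0;0 0 0 0 0 0"

```text
time_s: 15.55
eef_pos: [0.5155, -0.3005, 0.1812]
eef_rot: [0.431, 2.436, -0.152]
contact_force: [0.0, 0.3, -0.5]
width: 0.0653
```

```bash
python3 - <<'E'
from h import *
from bench import imaging
s,p,T=st();print(p,s["joint_pos"])
for n in("wrist","side","top"):
  d=imaging.camera(n);pickle.dump(d,open(n+"10.pkl","wb"));i=d["img"]
  if n=="side": i=cv2.resize(i[110:230,220:340],(600,600),interpolation=2)
  cv2.imwrite("pics/%s10.png"%n,i[:,:,::-1])
E
```

```text
[ 0.5155 -0.3005  0.1812] [-0.8468 -0.0861  2.0742  0.5423  0.6115 -2.43  ]
```

View pics/wrist10.png

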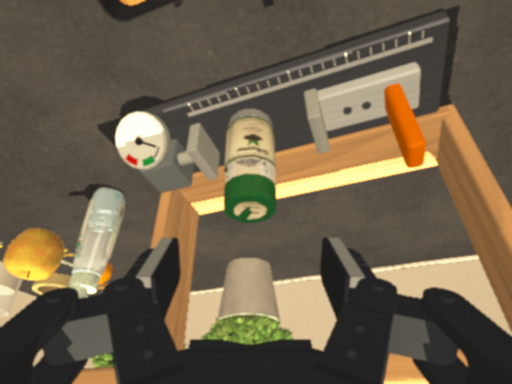

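View pics/side10.png

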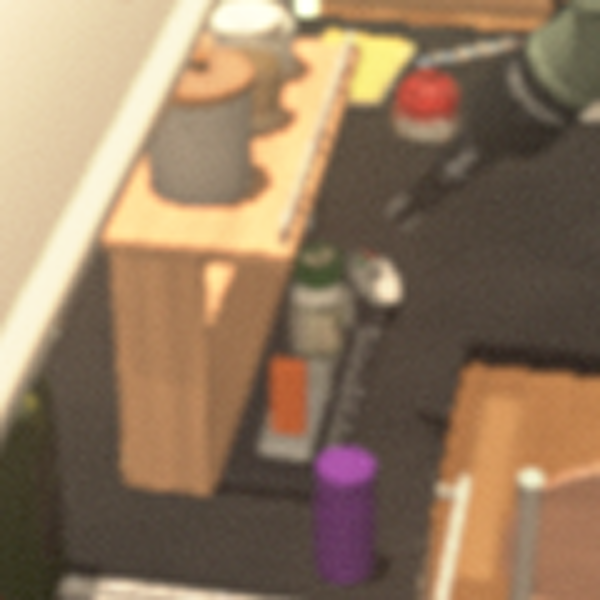

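Jar upright on the bed, lid at (250,205) in the wrist view; needle at rest. I measure its centring and the tab.

```bash
python3 - <<'E'
from h import *
w=pickle.load(open("wrist10.pkl","rb"));s=pickle.load(open("side10.pkl","rb"))
i=w["img"];cv2.imwrite("pics/w10c.png",cv2.resize(i[60:230,170:440,::-1],(800,504),interpolation=2))
print("known proj: lane pts top of jaw plate corners f/b", proj(w,[.56,-.266,.054]),proj(w,[.61,-.266,.054]))
print("anvil",proj(w,[.56,-.376,.054]),proj(w,[.61,-.376,.054]))
print("tab top corners",[proj(w,[x,y,.101]) for x in(.57,.60) for y in(-.183,-.197)])
print("jar foot/lid at lane",proj(w,[.585,-.331,.014]),proj(w,[.585,-.331,.12]))
print("bed front corners",proj(w,[.535,-.146,.014]),proj(w,[.535,-.456,.014]))
E
```

```text
known proj: lane pts top of jaw plate corners f/b [306.2199 115.7216] [316.9506 152.932 ]
anvil [192.5838 146.2909] [214.838 176.865]
tab top corners [array([428.0779, 138.9309]), array([407.433 , 143.5737]), array([425.1866, 164.22  ]), array([406.3832, 168.0827])]
jar foot/lid at lane [246.1372 123.8542] [245.2422 208.9927]
bed front corners [447.8815  15.7767] [116.4852 120.8277]
```

View pics/w10c.png

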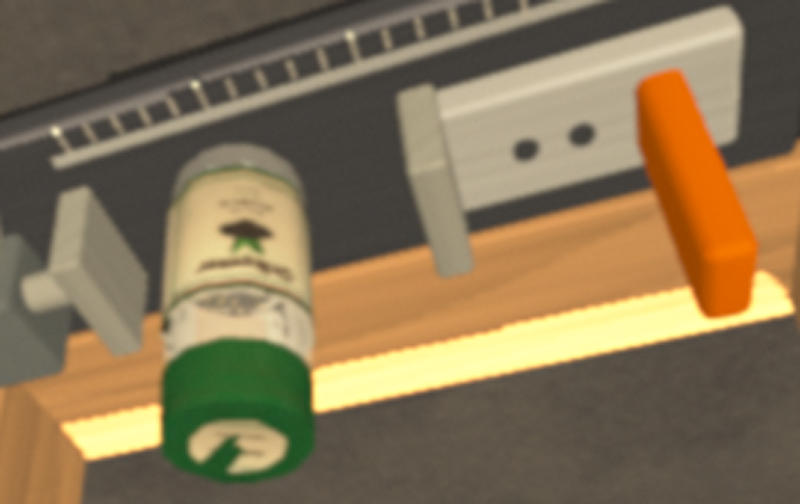

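Measured: lane x = 0.585, jar about (0.587, -0.326), tab about (0.585, -0.190), so the jar is centred. Now to the tab.

```bash
python3 - <<'E'
from h import *
R0=Rt(38,-.08);g=np.array([.585,-.1905,.08])+.008*R0[:,2];print(g)
togo(g-.10*R0[:,2],R0)
s,p,T=st();print(R.from_matrix(T.T@R0).as_rotvec()/3,T, R0)
E
```

```text
[ 0.5899 -0.1909  0.0737]
pos [ 0.5153 -0.2996  0.1787] t 15.7 w 0.06547705755256775 F [-0.4856  0.3463 -0.0664]
shift in tool [0.0371 0.1113 0.0042]
turn in tool [-0.166   0.0068 -0.2128]
[-0.0553  0.0023 -0.0709] [[-0.7361  0.3428  0.5836]
 [ 0.2693  0.9394 -0.212 ]
 [-0.6209  0.0011 -0.7839]] [[-0.7855  0.0799  0.6137]
 [ 0.063   0.9968 -0.0492]
 [-0.6157  0.     -0.788 ]]
```

>>> drive_tool:
  commands: ".0093 .0278 .001 0 0 0;.0093 .0278 .001 0 0 0;.0093 .0278 .001 0 0 0;.0093 .0278 .001 0 0 0;0 0 0 -.055 .0023 -.071;0 0 0 -.055 .0023 -.071;0 0 0 -.055 .0023 -.071;0 0 0 0 0 0"

```text
time_s: 16.5
eef_pos: [0.5285, -0.1877, 0.1525]
eef_rot: [0.115, 2.477, -0.04]
contact_force: [0.0, -0.7, -0.0]
width: 0.0651
```

```bash
python3 - <<'E'
from h import *
from bench import imaging
R0=Rt(38,-.08);g=np.array([.585,-.1905,.08])+.008*R0[:,2]
togo(g-.1*R0[:,2],R0);s,p,T=st();print(s["joint_pos"])
w=imaging.camera("wrist");pickle.dump(w,open("w11.pkl","wb"));cv2.imwrite("pics/w11.png",w["img"][:,:,::-1])
print("tab top corners",[proj(w,[x,y,.101]) for x in(.57,.60) for y in(-.183,-.197)])
E
```

```text
pos [ 0.5285 -0.1877  0.1525] t 16.5 w 0.06505983674370933 F [ 0.0271 -0.7031 -0.0493]
shift in tool [ 0.0001  0.0017 -0.0001]
turn in tool [-0.0084 -0.0009 -0.0097]
[-0.7247 -0.1078  2.1579  0.6566  0.6364 -2.6495]
tab top corners [array([262.2802, 195.894 ]), array([243.8148, 196.8871]), array([264.5082, 216.9528]), array([247.6855, 217.7757])]
```

View pics/w11.png

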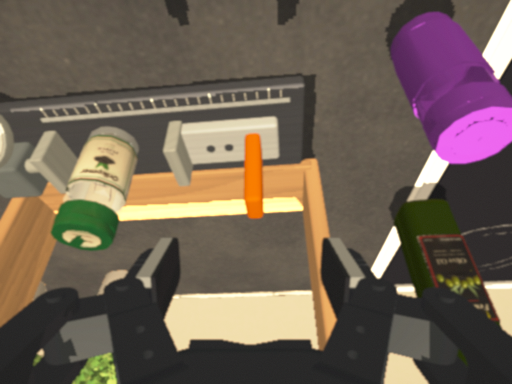

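Tab at (254,180), midway between the fingers. I advance and close.

>>> drive_tool:
  commands: "0 0 .025 0 0 0;0 0 .025 0 0 0;0 0 .025 0 0 0;0 0 .025 0 0 0;0 0 0 0 0 0"

```text
time_s: 17.05
eef_pos: [0.5888, -0.1902, 0.0705]
eef_rot: [0.113, 2.482, -0.036]
contact_force: [0.1, 0.8, -0.7]
width: 0.0655
```

```bash
python3 - <<'E'
from h import *
from bench import imaging
s,p,T=st();print(p,s["joint_pos"],s["contact_force"])
w=imaging.camera("wrist");pickle.dump(w,open("w12.pkl","wb"));cv2.imwrite("pics/w12.png",w["img"][:,:,::-1])
E
```

```text
[ 0.5888 -0.1902  0.0705] [-0.6309  0.1837  2.0749  0.8462  0.4352 -2.8108] [ 0.0735  0.7645 -0.7187]
```

View pics/w12.png

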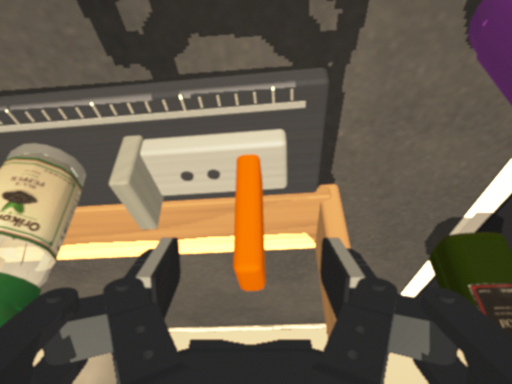

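Joint 6 is near its limit again here. I turn the heading to the right and straddle the tab loosely (about 30 mm opening), pushing with the left pad instead of squeezing at an angle. That also lets me correct either way.

>>> drive_tool:
  commands: "0 0 0 .055 0 .071;0 0 0 .055 0 .071;0 0 0 .055 0 .071;0 0 0 0 0 0;0 0 0 0 0 0"

```text
time_s: 17.6
eef_pos: [0.5889, -0.1921, 0.0746]
eef_rot: [0.394, 2.455, -0.139]
contact_force: [0.3, 0.5, -0.4]
width: 0.0651
```

>>> drive_tool:
  commands: "0 0 0 0 0 0;0 0 0 0 0 0;0 0 0 0 0 0;0 0 0 0 0 0"
  grip: 160

```text
time_s: 18.0
eef_pos: [0.5886, -0.1928, 0.0735]
eef_rot: [0.397, 2.456, -0.138]
contact_force: [0.2, 0.5, -1.2]
width: 0.0317
```

```bash
python3 - <<'E'
from h import *
from bench import imaging
s,p,T=st();print(p,T,s["joint_pos"],s["contact_force"],s["width"])
w=imaging.camera("wrist");pickle.dump(w,open("w13.pkl","wb"));cv2.imwrite("pics/w13.png",w["img"][:,:,::-1])
E
```

```text
[ 0.5886 -0.1928  0.0735] [[-0.7507  0.316   0.5802]
 [ 0.2488  0.9488 -0.1949]
 [-0.6121 -0.0019 -0.7908]] [-0.5242  0.1633  2.0916  0.4801  0.2667 -2.1986] [ 0.2351  0.5041 -1.2366] 0.03174574275753561
```

View pics/w13.png

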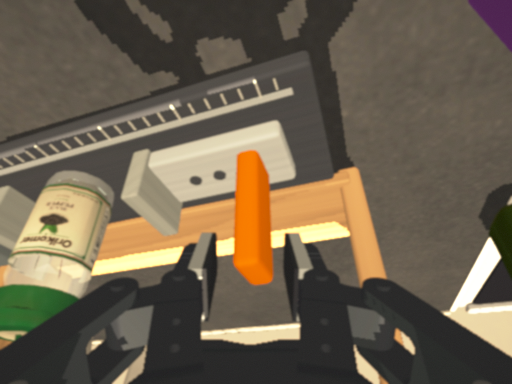

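>>> drive_tool:
  commands: "-.00125 -.00475 .001 0 0 0;-.00125 -.00475 .001 0 0 0;-.00125 -.00475 .001 0 0 0;-.00125 -.00475 .001 0 0 0;-.00125 -.00475 .001 0 0 0;-.00125 -.00475 .001 0 0 0;-.00125 -.00475 .001 0 0 0;-.00125 -.00475 .001 0 0 0"

```text
time_s: 18.85
eef_pos: [0.5889, -0.2306, 0.0731]
eef_rot: [0.395, 2.458, -0.133]
contact_force: [-0.0, 7.3, 3.9]
width: 0.0318
```

```bash
python3 - <<'E'
from h import *
from bench import imaging
s,p,T=st();print(p,T,s["joint_pos"],s["contact_force"],s["width"])
w=imaging.camera("wrist");pickle.dump(w,open("w14.pkl","wb"));cv2.imwrite("pics/w14.png",w["img"][:,:,::-1])
E
```

```text
[ 0.5889 -0.2306  0.0731] [[-0.7521  0.3128  0.5801]
 [ 0.2483  0.9498 -0.1902]
 [-0.6105  0.001  -0.792 ]] [-0.6051  0.19    2.0585  0.607   0.3093 -2.3842] [-0.0316  7.308   3.8571] 0.03181710111347004
```

View pics/w14.png

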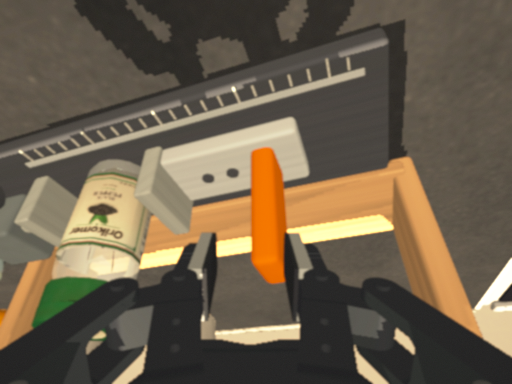

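Pad pushes the tab with 7 N, as expected; the jaw plate is nearly at the jar. I go slower.

>>> drive_tool:
  commands: "-.00075 -.00285 .0006 0 0 0;-.00075 -.00285 .0006 0 0 0;-.00075 -.00285 .0006 0 0 0;-.00075 -.00285 .0006 0 0 0;-.00075 -.00285 .0006 0 0 0;-.00075 -.00285 .0006 0 0 0;-.00075 -.00285 .0006 0 0 0;0 0 0 0 0 0"

```text
time_s: 19.7
eef_pos: [0.5891, -0.2519, 0.0731]
eef_rot: [0.395, 2.458, -0.133]
contact_force: [1.0, 6.5, 3.5]
width: 0.0322
```

```bash
cat > look.py <<'E'
import sys
from h import *
from bench import imaging
k=sys.argv[1]
s,p,T=st();print(p,s["joint_pos"],s["contact_force"],s["time_s"])
w=imaging.camera("wrist");pickle.dump(w,open(f"w{k}.pkl","wb"))
t=imaging.camera("top");pickle.dump(t,open(f"t{k}.pkl","wb"))
a=cv2.resize(w["img"],(512,384));b=cv2.resize(t["img"][195:225,375:411],(288,240),interpolation=cv2.INTER_CUBIC)
o=np.zeros((384,800,3),np.uint8);o[:,:512]=a;o[:240,512:]=b
cv2.imwrite(f"pics/l{k}.png",o[:,:,::-1])
E
python3 look.py 15
```

```text
[ 0.5891 -0.2519  0.0731] [-0.6457  0.2064  2.0378  0.6517  0.331  -2.4578] [0.9793 6.4753 3.4744] 19.7
```

View pics/l15.png

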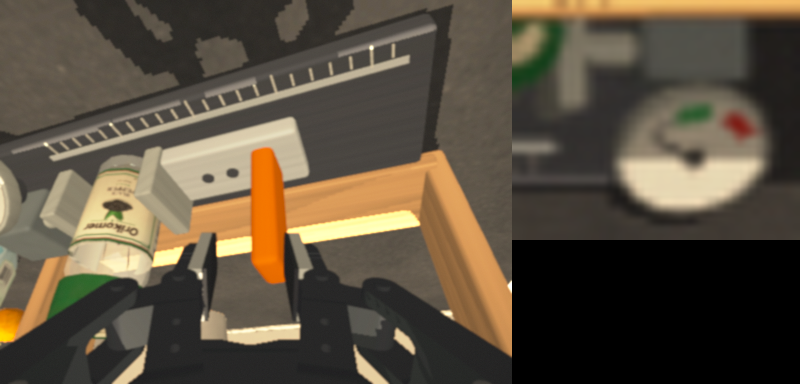

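>>> drive_tool:
  commands: "-.00075 -.00285 .0006 0 0 0;-.0005 -.0019 .0004 0 0 0;-.0005 -.0019 .0004 0 0 0;-.00025 -.00095 .0002 0 0 0;0 0 0 0 0 0;0 0 0 0 0 0"

```text
time_s: 20.4
eef_pos: [0.5892, -0.2596, 0.0731]
eef_rot: [0.395, 2.458, -0.133]
contact_force: [1.3, 6.7, 2.7]
width: 0.0318
```

```bash
python3 look.py 16
```

```text
[ 0.5892 -0.2596  0.0731] [-0.6602  0.2129  2.0296  0.666   0.3396 -2.4825] [1.3064 6.6984 2.7011] 20.4
```

View pics/l16.png

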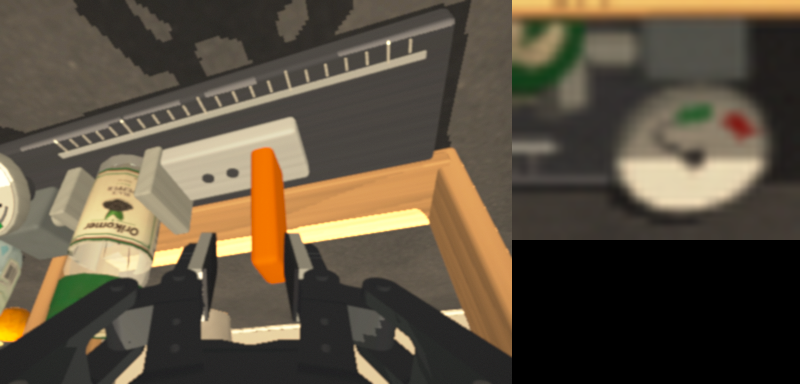

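>>> drive_tool:
  commands: "-.0005 -.0019 .0004 0 0 0;-.0005 -.0019 .0004 0 0 0;0 0 0 0 0 0;0 0 0 0 0 0"

```text
time_s: 20.9
eef_pos: [0.5892, -0.2636, 0.0731]
eef_rot: [0.395, 2.458, -0.133]
contact_force: [-0.6, 7.2, 3.1]
width: 0.0321
```

```bash
python3 look.py 17
```

```text
[ 0.5892 -0.2636  0.0731] [-0.6676  0.2162  2.0253  0.6726  0.3439 -2.4943] [-0.5824  7.1565  3.0713] 20.9
```

View pics/l17.png

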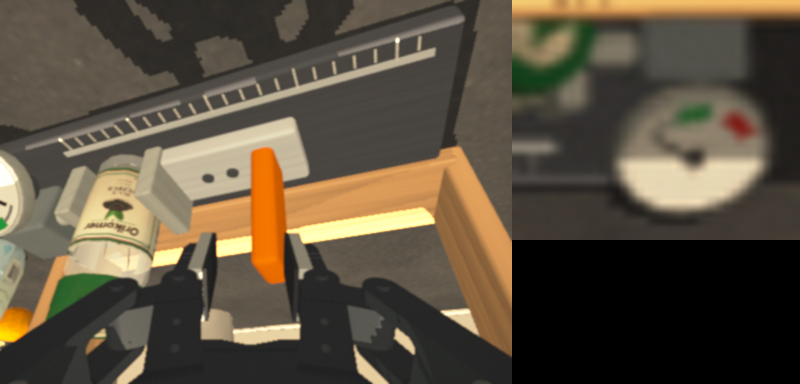

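>>> drive_tool:
  commands: "-.0005 -.0019 .0004 0 0 0;-.00025 -.00095 .0002 0 0 0;0 0 0 0 0 0;0 0 0 0 0 0"

```text
time_s: 21.4
eef_pos: [0.5892, -0.2663, 0.0731]
eef_rot: [0.394, 2.458, -0.132]
contact_force: [-0.7, 7.5, 4.4]
width: 0.0319
```

```bash
python3 look.py 18
```

```text
[ 0.5892 -0.2663  0.0731] [-0.6728  0.2186  2.0222  0.6774  0.3476 -2.503 ] [-0.7164  7.5408  4.3874] 21.4
```

View pics/l18.png

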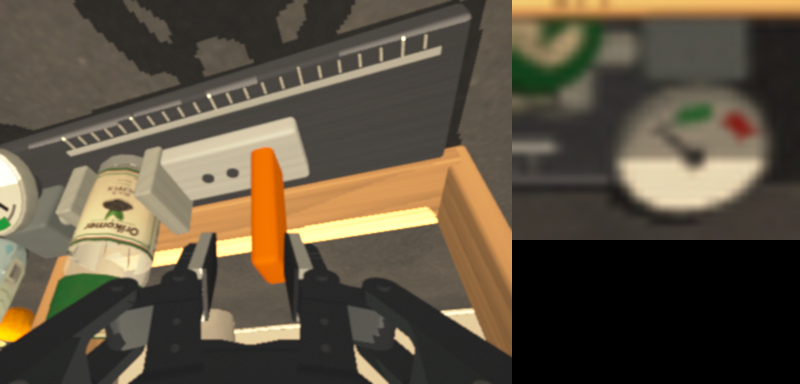

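Needle has just started to move. I rectify the dial to read it.

```bash
cat > dial.py <<'E'
import sys
from h import *
def rect(d,c=(.547,-.430,.04),half=.035,n=300):
    c=np.array(c);u=np.array([0,-1,0]);v=np.array([.7071,0,.7071])
    src=np.float32([proj(d,c+half*(a*u+b*v)) for a,b in((-1,1),(1,1),(1,-1),(-1,-1))])
    H=cv2.getPerspectiveTransform(src,np.float32([[0,0],[n,0],[n,n],[0,n]]))
    return cv2.warpPerspective(d["img"],H,(n,n),flags=cv2.INTER_CUBIC)
if __name__=="__main__":
    cv2.imwrite("pics/dial_%s.png"%"_".join(sys.argv[1:]).replace(".pkl",""),np.hstack([rect(pickle.load(open(f,"rb"))) for f in sys.argv[1:]])[:,:,::-1])
E
python3 dial.py top0.pkl t18.pkl
```

```text
(no output)
```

View pics/dial_top0_t18.png

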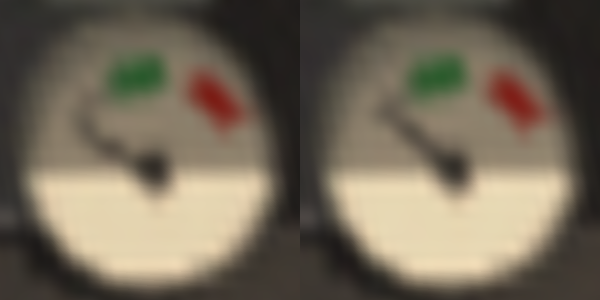

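Rectified dial: needle about 12 to 14 degrees past rest, i.e. about 1.5 mm. Green band centre is 4.4 mm further. I go 3 mm.

>>> drive_tool:
  commands: "-.00025 -.00095 .0002 0 0 0;-.00025 -.00095 .0002 0 0 0;-.00025 -.00095 .0002 0 0 0;0 0 0 0 0 0;0 0 0 0 0 0"

```text
time_s: 22.0
eef_pos: [0.5893, -0.2687, 0.073]
eef_rot: [0.394, 2.458, -0.131]
contact_force: [0.0, 9.1, 6.4]
width: 0.032
```

```bash
python3 look.py 19; python3 dial.py t18.pkl t19.pkl
```

```text
[ 0.5893 -0.2687  0.073 ] [-0.6777  0.221   2.019   0.6822  0.3517 -2.5114] [0.0184 9.0839 6.3886] 22.0
```

View pics/dial_t18_t19.png

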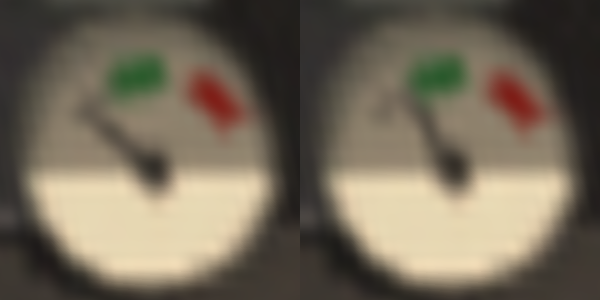

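View pics/l19.png

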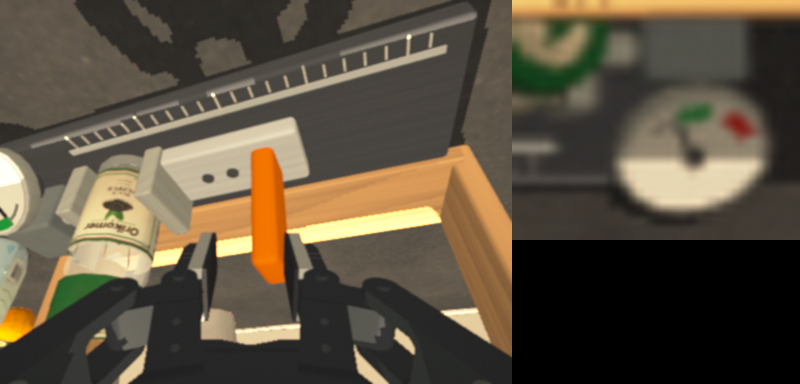

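Needle just at the green band's left edge, about 4 mm. Another 2 mm.

>>> drive_tool:
  commands: "-.00025 -.00095 .0002 0 0 0;-.00025 -.00095 .0002 0 0 0;0 0 0 0 0 0;0 0 0 0 0 0"

```text
time_s: 22.5
eef_pos: [0.5893, -0.2703, 0.073]
eef_rot: [0.394, 2.459, -0.13]
contact_force: [-0.6, 10.0, 6.0]
width: 0.0321
```

```bash
python3 look.py 20; python3 dial.py t19.pkl t20.pkl
```

```text
[ 0.5893 -0.2703  0.073 ] [-0.6811  0.2226  2.0169  0.6853  0.3545 -2.5169] [-0.5912 10.0186  6.0182] 22.5
```

View pics/dial_t19_t20.png

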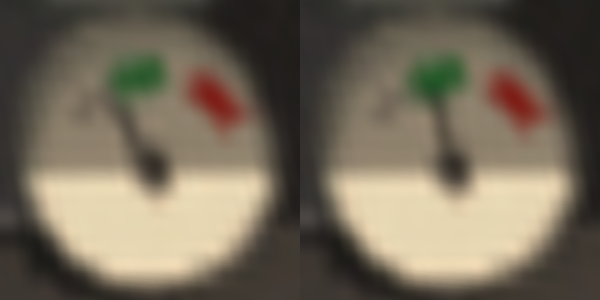

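Needle now at the middle of the green. I back the pad off the tab, then open and leave.

>>> drive_tool:
  commands: ".0004 .0014 -.0003 0 0 0;.0004 .0014 -.0003 0 0 0;.0004 .0014 -.0003 0 0 0;.0004 .0014 -.0003 0 0 0;0 0 0 0 0 0;0 0 0 0 0 0"

```text
time_s: 23.2
eef_pos: [0.5888, -0.2682, 0.0733]
eef_rot: [0.397, 2.456, -0.139]
contact_force: [-0.2, 0.6, -0.5]
width: 0.0316
```

```bash
python3 look.py 21; python3 dial.py t20.pkl t21.pkl
```

```text
[ 0.5888 -0.2682  0.0733] [-0.6733  0.2184  2.0231  0.6742  0.3416 -2.4998] [-0.1534  0.5592 -0.4529] 23.2
```

View pics/dial_t20_t21.png

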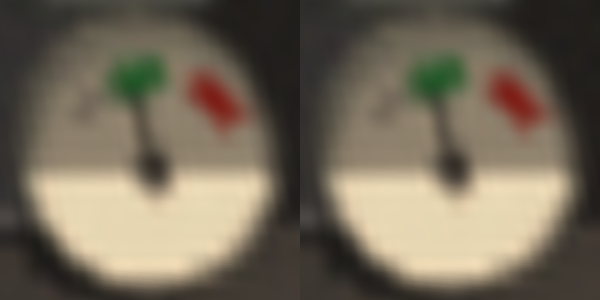

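View pics/l21.png

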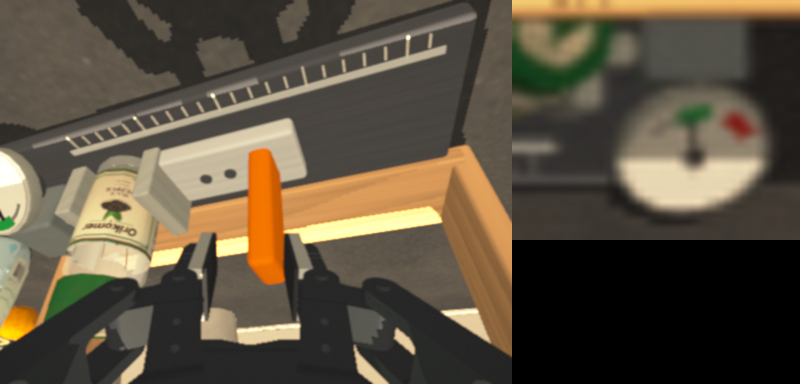

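Force gone, needle unchanged in the green. I open and retreat.

>>> drive_tool:
  commands: "0 0 0 0 0 0;0 0 0 0 0 0;0 0 0 0 0 0;0 0 -.01 0 0 0;0 0 -.02 0 0 0;0 0 -.03 0 0 0;0 0 -.03 0 0 0;0 0 -.03 0 0 0"
  grip: 110

```text
time_s: 24.1
eef_pos: [0.5181, -0.2439, 0.1691]
eef_rot: [0.397, 2.457, -0.139]
contact_force: [0.7, -0.4, 0.6]
width: 0.0483
```

>>> drive_tool:
  commands: "0 0 -.03 0 0 0;0 0 0 0 0 0;0 0 0 0 0 0;0 0 0 0 0 0;0 0 0 0 0 0"

```text
time_s: 24.6
eef_pos: [0.5015, -0.238, 0.1903]
eef_rot: [0.398, 2.459, -0.136]
contact_force: [-0.3, 0.2, 0.7]
width: 0.0485
```

```bash
python3 look.py 22; python3 dial.py t20.pkl t22.pkl; python3 - <<'E'
from h import *
from bench import imaging
d=imaging.camera("side");cv2.imwrite("pics/side22.png",cv2.resize(d["img"][110:310,200:340,::-1],(420,600),interpolation=2))
E
```

```text
[ 0.5015 -0.238   0.1903] [-0.7642 -0.2064  2.1459  0.4502  0.6437 -2.2999] [-0.2953  0.1531  0.6713] 24.6
```

View pics/dial_t20_t22.png

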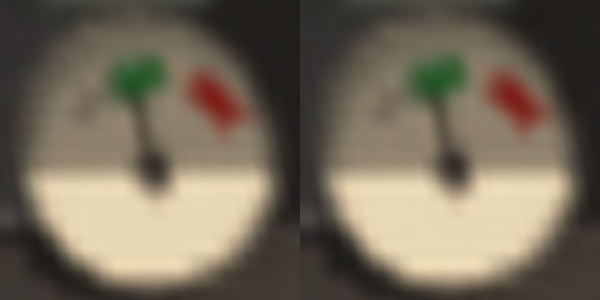

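View pics/l22.png

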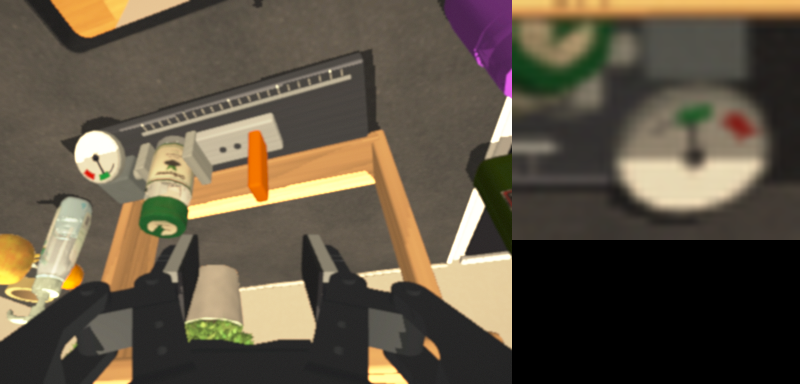

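View pics/side22.png

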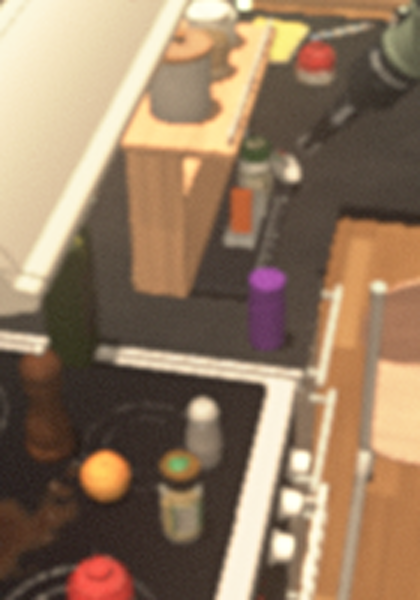

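```bash
python3 - <<'E'
from h import *
w=pickle.load(open("w22.pkl","rb"))
print("lid pred",proj(w,[.585,-.3595,.12]),"seen x,y",onz(w,(163,227),.12))
cv2.imwrite("pics/w22c.png",cv2.resize(w["img"][120:245,65:275,::-1],(800,476),interpolation=2))
E
```

```text
lid pred [159.7283 226.8695] seen x,y [ 0.5862 -0.3566  0.12  ]
```

View pics/w22c.png

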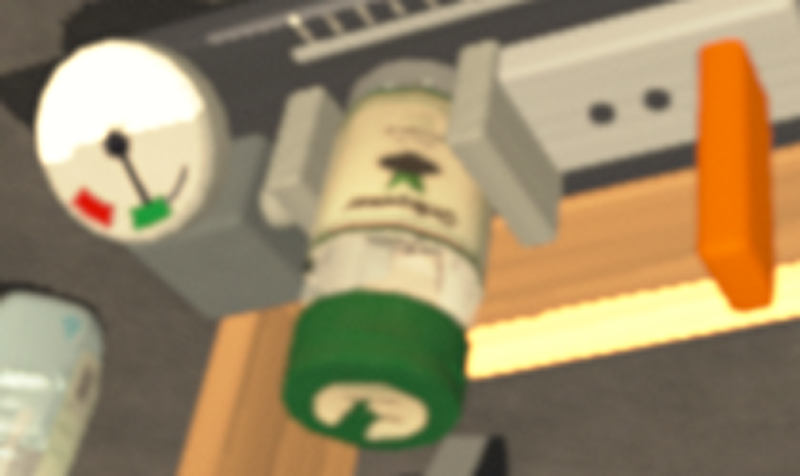

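The close crop shows the needle in the middle of the green band and the jar upright between the plates. It is about 1 mm off the centre line. I hand in.

```bash
python3 -c "
from bench import workorder
print(workorder.sign_off())"
```

```text
the job is handed in; nothing more can be done
None
```

The green-lidded jar is clamped in the calliper with the needle in the middle of the green band, and the job is handed in at about 25 s of the 67 s allowed.

**What I did:** I gripped the jar by its neck with the tool leaning about 38 degrees and stood it on the bed between the open jaws. I let go of it there before touching the jaw. I did not squeeze the orange tab. Joint 6 ran into its limit with the tool heading straight back, so I turned the heading to the right and straddled the tab loosely with the fingers. I then pushed it shut with one pad in small steps, reading the dial in the pictures as I went.

**Last checks:**
- **Needle:** It stands in the middle of the green band, about 6 mm of anvil travel, in both the top and wrist views. It did not move when I backed off, and in none of the dial pictures was it past green.
- **Jar:** It is upright and about 1 mm off the lane's centre line.
- **Arm:** The gripper has retreated clear and reads no contact force. The dark jar, salt, mandarin, timer and the purple look-alike looked undisturbed.

**What disagreed:**
- The cameras differed by up to about 8 mm on where the jar first stood; centring in the wrist view settled it.
- The fingers closed to 38 mm, not the jar's 45 mm, because they held the narrower neck under the lid.
- The joint 6 limit tilted the jar by about 3 degrees for a moment while it was being carried; I corrected this before placing it.

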